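Hang the varnished amplifier board level to dry

TASK

The varnish on this L-shaped amplifier board's transformer is still wet: hang the board on the peg of the drying stand by whichever of its top holes lets it hang level, slid along the peg until it is home against the brass collar, and leave it hanging there still. Handle it by the board and keep your fingers off the transformer, be gentle with board and stand (never push or knock one against the other), and leave everything else on the table where it is.

Things in the scene. Friction and masses are not known exactly. Their poses are not given: they have to be found in the camera images.
- board: Dark brown L-shaped board standing loose on the table, 0.19 kg, 8 mm thick (its x), 190 mm long (y -95 to 95 mm): upper part z 70 to 150 mm, and a 45 mm wide leg at its -y end (y -95 to -50 mm) down to z = 0. Origin: mid-length, mid-thickness, level with the leg's bottom. Own centre of mass at y = -13, z = 96 mm. Its whole top edge is free to be gripped across the 8 mm.
- middle_hole (a point): Centre of the middle one of the board's seven 9 mm through holes (axis along board x) in a row below the top edge: all at board z = 140 mm, at y = -42, -28, -14, 0, 14, 28, 42 mm. Axes are the board's. The hole nearest above the common centre of mass of board and transformer (about 88 mm lower than the holes) hangs it within 6 degrees of level.
- transformer: Wet-varnished mains transformer (dark iron core, yellow and copper coils) bolted to the board, even on both faces; it stays put. 0.42 kg, 56 mm long (y), 46 mm across (x), 66 mm high, clips up to 91 mm. Origin: middle of its underside, at board x = 0, z = 0 and anywhere from y = -10 to 52 mm; axes are the board's. Own centre of mass 32 mm above its origin.
- stand: Drying stand fixed to the table: grey foot 150 x 120 x 18 mm, steel post 12 mm thick, and clamped on it a blue 26 mm block with one level peg that points along the stand's -x at stand y = 0. Origin: on the post's axis at table height; z up. The peg's axis is 170 to 215 mm above the table, set by hand and not reported: see or feel for it. It does not slip when touched.
- post_top (a point): Top of the stand's post, 228 mm above the table, axes of the stand. The peg below it: steel, 6 mm diameter, round end 100 mm ahead (stand -x) of the post's axis; brass stop collar, 16 mm diameter, front face 50 mm ahead, so 50 mm of free peg. A board home against the collar has its mid-thickness 54 mm ahead of the post's axis.
- spare_transformer: Bystander: a second transformer without clips, 56 x 46 x 66 mm, loose on the table.
- solder_reel: Bystander: aluminium reel of solder, 52 mm diameter, 33 mm high, origin under its centre.
- flux_tin: Bystander: brass-coloured closed tin, 64 mm diameter, 38 mm high.
- pliers: Bystander: pliers with red handles, 160 mm long, 11 mm high, lying flat.
- screwdriver: Bystander: screwdriver lying flat between the board's and the stand's places.
- pencil_mug: Bystander: copper mug 68 mm wide, 95 mm high, with pencils standing up to 195 mm.
- multimeter: Bystander: yellow multimeter, 75 x 145 x 40 mm, lying flat.

How it is judged:
By the outcome, as a careful person would: the job done as asked, in the order asked, and still so for the second after the job is handed in, with the robot touching nothing.
It also fails if it takes over 72 s, if anything falls off the work surface, if the arm or the gripper's body presses on something with over 40 N, if the wrist force passes 120 N, or if a joint passes its speed limit or range.

ROBOT

A 7-joint arm with a two-finger parallel gripper is mounted at the origin on the work surface. World frame = base frame: x ahead of the robot, y to its left, z up, the work surface at z = 0. Lengths are in m, angles in rad, forces in N, time in s.
With the tool pointing down it reaches from about 0.375 to 0.925 m from the base axis. Payload 3.1 kg.
Tool frame: the origin (TCP) lies midway between the tips of the shut fingers; the grasp point (between the pads) lies 19 mm behind it (robot.hold_point_z is the distance from the TCP to the grasp point, in m); z points along the fingers, x is the direction in which the jaws open and shut, and the axes are right-handed (so a half turn about z gives the same grasp; the last joint's range is limited). The gripper opens to 85 mm and grips with 20 to 120 N. Pads are 22 mm wide; open, the fingers measure 114 mm over their backs; the gripper's body (76 mm by 85 mm) begins 54 mm behind the grasp point. The pads swing forward as they close: fully open they stand 13 mm farther back than shut.
Start: joints at [1.175, 0.383, 0.044, 1.598, -0.018, 1.161, -0.05], TCP at [0.191, -0.621, 0.231] pointing down, gripper open.
Joint ranges: [-2.61, 2.61], [-0.41, 2.15], [-1.48, 1.57], [0, 2.5], [-1.57, 4.71], [0.05, 1.97], [-2.85, 2.85]. Speed limits (rad/s): [2.79, 2.79, 3.14, 3.14, 3.14, 3.14, 3.14].

INTERFACE

Orientations are given as a unit quaternion [w, x, y, z].
In Python, from station import robot gives the robot as it stands.
- The arm moves only by the shell command python3 -m inch 'ROWS'. ROWS is JSON, a list of rows, each a list of 7 numbers: the shift along the tool's x, y, z in cm, then the turn, a rotation vector about the tool's x, y, z in rad, then the opening, from 0 (shut) to 1 (fully open). In form: [[dx, dy, dz, wx, wy, wz, claw], ...]. A call has 1 to 5 rows; each row shifts and turns the commanded pose from where the row before left it, along the tool's axes as they then stand; what a row does not reach is not made up. A row lasts 1/10 s, in which the tool goes at most 50 mm and 8.59 degrees, less where a joint would pass 70% of its speed; a pose out of reach is approached as far as the arm can. A call is refused whole if a number of a shift passes 5 or a number of a turn 0.15, either way. A call with a gripper value outside its range is refused whole. The fingers move at their own pace and stop on an object; the grip force is fixed at half the most. Time passes only in rows, so rows that do not move let the fingers close. It gives the time, the measured TCP pose, the force and the opening at its end, in the units of the state.
- robot.observe(): the state, without advancing time (a new reading comes with each control period).
- robot.read_camera(name): name is "side" or "top" or "wrist"; returns a dict with "color" (420x560x3 uint8, blue, green, red), "fx", "fy", "cx", "cy" (pixels), "dist" ([k1, k2, p1, p2, k3] as OpenCV has them; the pictures are not rectified), "rvec" (rotation vector, rad) and "tvec" (3), from world to camera coordinates, as OpenCV has them. Camera axes: x right, y down, z forward; pixel columns grow to the right and rows downward; lengths in m; the calibration is good to about 2 mm. A picture is of the moment at which its call begins. There is no depth.
- robot.sign_off(): hands the job in, once; it reports no verdict.
The state is a dict: "t": time; "joint_positions": joint angles; "joint_vel": joint speeds; "joint_torque": joint torques, N m; "ee_pos": TCP position; "tool_rot": TCP orientation; "contact_force": force on the tool from outside, world axes, zero at the start; "ft_torque": the same for the moment, N m; "opening": finger opening in m.
Only numpy, scipy, OpenCV 4.12 (cv2) and the standard library are available. Lean on these libraries where they do the work, as an engineer would, in place of code of your own. Each camera call takes 0.05 s, during which the arm holds its last target.

## Working session

There is one attempt and no reset: what is moved stays moved. The work goes in short steps, Python scripts to look and compute and a shell command to move; the robot and the scene stay as the last step left them, time stands still between calls to the robot, and variables do not carry over. Pictures are saved under pics/ and viewed, and the job is handed in when it is done.

```bash
ls; mkdir -p pics; python3 - <<'E'
from station import robot
import cv2,numpy as np
print(robot.observe())
for n in ["side","top","wrist"]:
    d=robot.read_camera(n); cv2.imwrite(f"pics/{n}0.png",d["color"])
    R=cv2.Rodrigues(np.array(d["rvec"],float))[0]
    print(n,d["fx"],d["fy"],d["cx"],d["cy"],d["dist"],"pos",-R.T@np.array(d["tvec"]).ravel()); print(R.round(3))
E
```

```text
pics
{'t': 0.0, 'joint_positions': array([ 1.17518733,  0.38384266,  0.04382333,  1.5996045 , -0.01788024,
        1.16117452, -0.0498817 ]), 'joint_vel': array([ 3.73610806e-04, -1.40324494e-03,  4.56778035e-06, -9.31911262e-04,
       -1.69250955e-03,  5.09350495e-04, -5.70245452e-05]), 'joint_torque': array([ 5.01470386e-04, -4.33464468e+01,  1.02449644e+00, -2.49514586e+01,
        1.04263061e-02,  1.13692667e-02,  4.97107795e-07]), 'ee_pos': array([ 0.19044275, -0.62048138,  0.22986789]), 'tool_rot': array([-7.19442963e-04,  8.04218361e-01, -5.94332474e-01, -1.10483542e-03]), 'contact_force': array([-0.52741059, -0.79794382, -0.45518657]), 'ft_torque': array([ 0.00309842,  0.01102164, -0.01680164]), 'opening': 0.08584123460121444}
side 516.1197022441185 516.1197022441185 279.54867914901035 201.90788947494818 [-0.12567216  0.          0.          0.          0.        ] pos [ 0.46154219 -0.80517535  0.95653124]
[[ 0.988 -0.155  0.017]
 [-0.097 -0.693 -0.714]
 [ 0.122  0.704 -0.7  ]]
top 415.6493472373947 415.6493472373947 281.0408634691699 208.0540811762502 [-0.0103916  0.         0.         0.         0.       ] pos [ 0.37008225 -0.01103104  1.12262213]
[[ 0.028 -1.     0.006]
 [-0.97  -0.029 -0.24 ]
 [ 0.24   0.001 -0.971]]
wrist 312.91829641050975 312.91829641050975 277.64603171124025 207.01946192873987 [-0.06279998  0.          0.          0.          0.        ] pos [ 0.25753205 -0.59973338  0.37314382]
[[ 0.295 -0.956 -0.004]
 [-0.917 -0.284  0.28 ]
 [-0.269 -0.079 -0.96 ]]
```

View pics/side0.png

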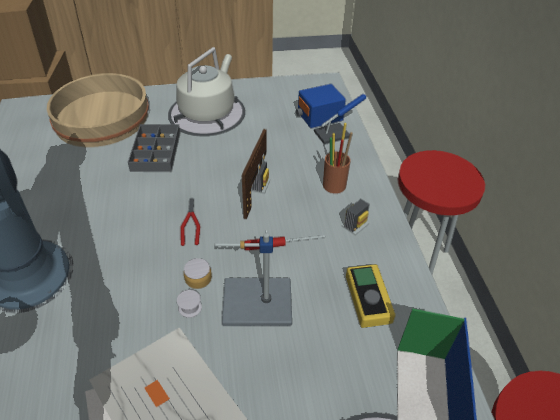

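View pics/top0.png

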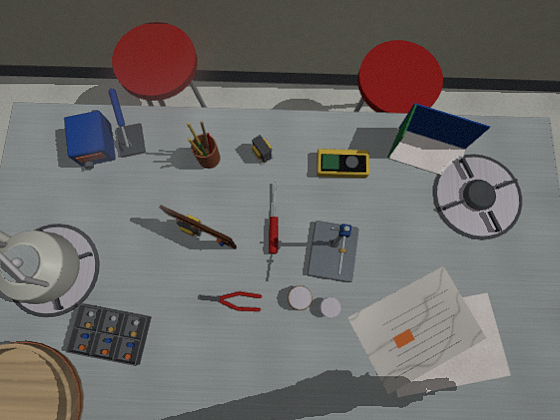

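View pics/wrist0.png

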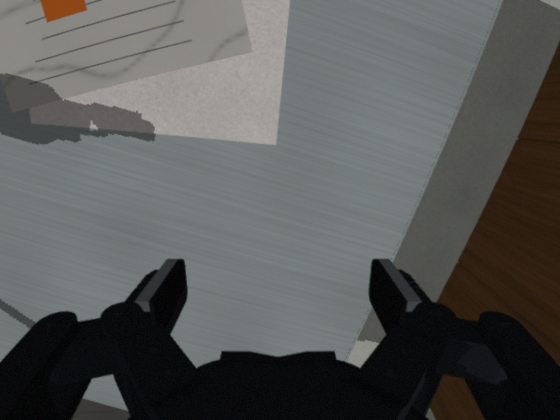

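```bash
cat > h.py <<'E'
import cv2,numpy as np
from station import robot
def grab(n,save=None):
    d=robot.read_camera(n)
    if save: cv2.imwrite(f"pics/{save}.png",d["color"])
    np.savez(f"cam_{save or n}.npz",**{k:np.array(d[k]) for k in d})
    return d
def load(s): return np.load(f"cam_{s}.npz")
def KRt(d):
    K=np.array([[d["fx"],0,d["cx"]],[0,d["fy"],d["cy"]],[0,0,1]],float)
    return K,cv2.Rodrigues(np.array(d["rvec"],float))[0],np.array(d["tvec"],float).ravel()
def ray(d,p):
    K,R,t=KRt(d)
    u=cv2.undistortPoints(np.array(p,float).reshape(-1,1,2),K,np.array(d["dist"],float)).reshape(-1,2)
    v=np.c_[u,np.ones(len(u))]@R
    return -R.T@t, v/np.linalg.norm(v,axis=1,keepdims=True)
def onplane(d,p,z):
    c,v=ray(d,p); return c+v*((z-c[2])/v[:,2])[:,None]
def tri(obs):
    A=np.zeros((3,3));b=np.zeros(3);L=[]
    for d,p in obs:
        c,v=ray(d,p); v=v[0]; P=np.eye(3)-np.outer(v,v);A+=P;b+=P@c;L.append((c,P))
    x=np.linalg.solve(A,b); return x,[float(np.linalg.norm(P@(x-c))) for c,P in L]
def proj(d,X):
    K,R,t=KRt(d)
    return cv2.projectPoints(np.array(X,float).reshape(-1,1,3),np.array(d["rvec"],float),np.array(d["tvec"],float),K,np.array(d["dist"],float))[0].reshape(-1,2)
def crop(img,x0,y0,x1,y1,s,name):
    cv2.imwrite(f"pics/{name}.png",cv2.resize(img[y0:y1,x0:x1],None,fx=s,fy=s,interpolation=cv2.INTER_CUBIC))
E
python3 - <<'E'
from h import *
import cv2
d=grab("side","side1");crop(d["color"],180,120,340,240,5,"s_board");crop(d["color"],200,220,330,330,5,"s_stand")
d=grab("top","top1");crop(d["color"],150,195,250,260,8,"t_board");crop(d["color"],255,180,365,290,5,"t_stand")
E
```

```text
(no output)
```

View pics/s_board.png

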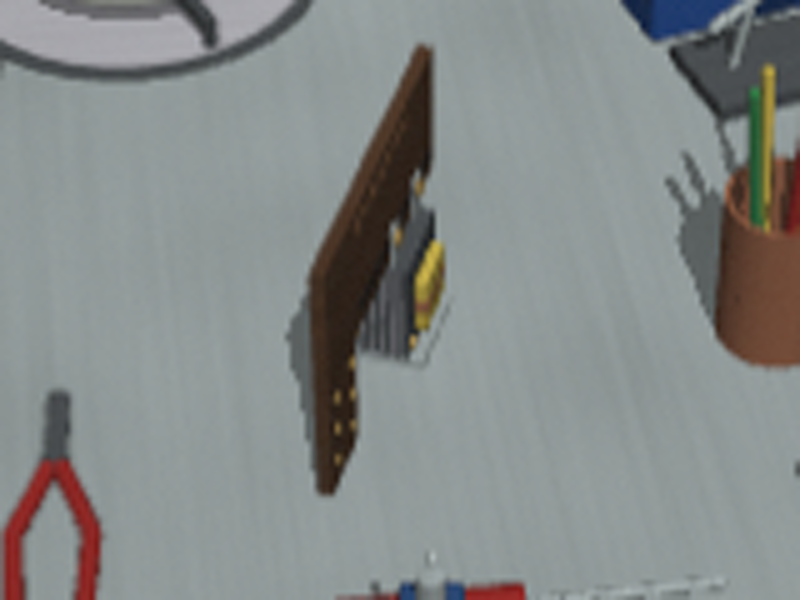

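View pics/s_stand.png

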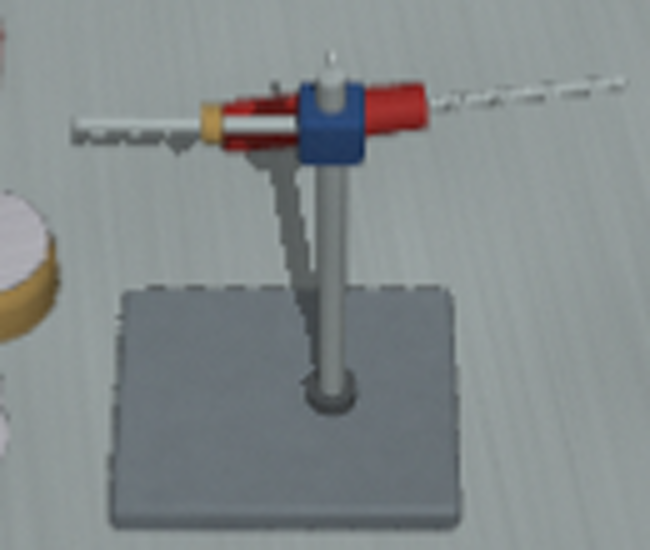

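View pics/t_board.png

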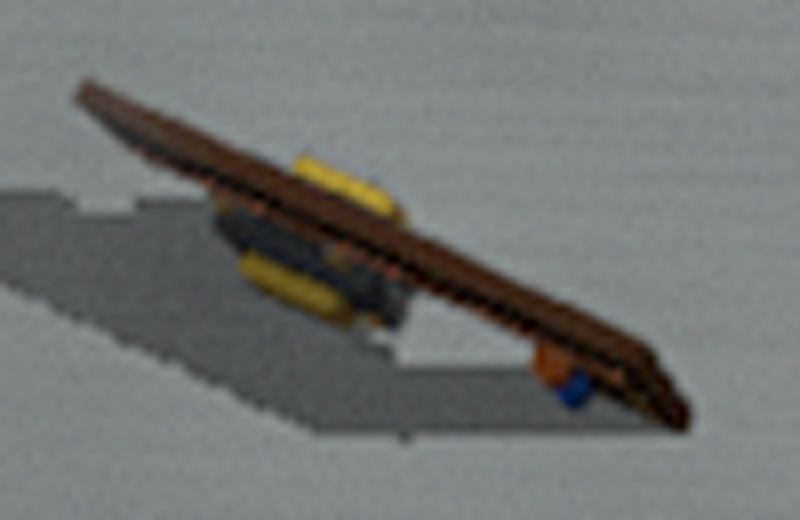

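View pics/t_stand.png

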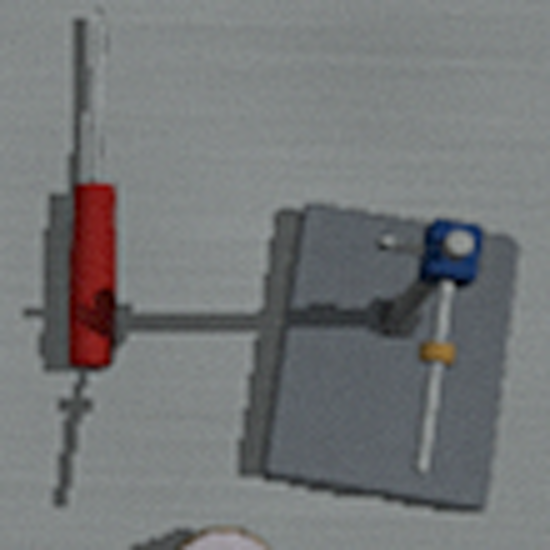

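```bash
python3 - <<'E'
from h import *
s=load("side1");t=load("top1")
S=lambda x,y:(200+x/5-.4,220+y/5-.4)
T=lambda x,y:(255+x/5-.4,180+y/5-.4)
for n,a,b in [("posttop",(332,74),(460,243)),("pegtip",(72,128),(424,472)),("collar",(211,124),(437,352)),("block",(331,124),(452,252))]:
    x,e=tri([(s,S(*a)),(t,T(*b))]);print(n,x.round(4),np.round(e,4))
print("foot top", onplane(s,[S(125,290),S(452,290),S(460,520),S(112,520)],.018).round(3).tolist(), onplane(t,[T(308,207),T(518,240),T(485,507),T(265,472)],.018).round(3).tolist())
S=lambda x,y:(180+x/5-.4,120+y/5-.4)
T=lambda x,y:(150+x/8-.45,195+y/8-.45)
for n,a,b in [("far top",(424,46),(84,88)),("near top",(317,272),(652,350)),]:
    x,e=tri([(s,S(*a)),(t,T(*b))]);print(n,x.round(4),np.round(e,4))
print(onplane(s,[S(424,46),S(317,272)],.15),onplane(t,[T(84,88),T(652,350)],.15),onplane(s,[S(326,492)],0),onplane(t,[T(682,430)],0))
E
```

```text
posttop [ 0.5497 -0.1551  0.227 ] [0.0001 0.0001]
pegtip [ 0.4509 -0.143   0.198 ] [0.0013 0.0013]
collar [ 0.5043 -0.149   0.1987] [0.0012 0.0012]
block [ 0.55   -0.156   0.1993] [0.0011 0.0011]
foot top [[0.464, -0.086, 0.018], [0.611, -0.107, 0.018], [0.594, -0.227, 0.018], [0.448, -0.206, 0.018]] [[0.609, -0.106, 0.018], [0.594, -0.22, 0.018], [0.451, -0.201, 0.018], [0.466, -0.085, 0.018]]
far top [0.6064 0.2819 0.1497] [0.0013 0.0013]
near top [0.5314 0.1057 0.1544] [0.0007 0.0007]
[[0.60504375 0.28097964 0.15      ]
 [0.5311066  0.11056241 0.15      ]] [[0.60770701 0.28198978 0.15      ]
 [0.53291561 0.10631812 0.15      ]] [[0.53078789 0.11052736 0.        ]] [[0.53087665 0.11268226 0.        ]]
```

```bash
cat >> h.py <<'E'
from scipy.spatial.transform import Rotation as Ro
def pose():
    o=robot.observe(); q=np.array(o["tool_rot"]); return np.array(o["ee_pos"]),Ro.from_quat(np.r_[q[1:],q[0]])
def to(target,yaw_x=None):
    """total shift in tool axes (cm), and rotvec (tool axes) to straight-down with tool x at yaw_x rad"""
    p,R=pose(); d=R.inv().apply(np.array(target)-p)*100
    out="shift cm %s |%.2f|"%(d.round(2),np.linalg.norm(d))
    if yaw_x is not None:
        c,s=np.cos(yaw_x),np.sin(yaw_x)
        G=Ro.from_matrix(np.array([[c,s,0],[s,-c,0],[0,0,-1]]))
        out+=" rotvec %s"%((R.inv()*G).as_rotvec().round(4))
        out+=" shift after rot %s"%((G.inv().apply(np.array(target)-p)*100).round(2))
    print(out)
E
python3 - <<'E'
from h import *
to([.40,-.30,.40],np.deg2rad(-23.1))
E
```

```text
shift cm [-24.56 -29.44 -16.91] |41.90| rotvec [-5.000e-04  1.200e-03 -8.698e-01] shift after rot [  6.67 -37.74 -16.94]
```

```bash
python3 -m inch '[[-1.2,-1.4,-2.2,0,0,0,1],[-2.2,-2.7,-2.5,0,0,0,1],[-2.4,-2.9,-2.5,0,0,0,1],[-2.4,-2.9,-2.5,0,0,0,1],[-2.4,-2.9,-2,0,0,0,1]]'
python3 -m inch '[[-2.4,-2.9,-1.5,0,0,0,1],[-2.4,-2.9,-1.4,0,0,0,1],[-2.4,-2.9,-1.2,0,0,0,1],[-2.4,-2.9,-1,0,0,0,1],[-2.4,-2.9,0,0,0,0,1]]'
python3 -m inch '[[-1.8,-2.1,0,0,0,-0.14,1],[0,0,0,0,0,-0.146,1],[0,0,0,0,0,-0.146,1],[0,0,0,0,0,-0.146,1],[0,0,0,0,0,-0.146,1]]'
python3 -m inch '[[0,0,0,0,0,-0.146,1],[0,0,0,0,0,0,1]]'
python3 - <<'E'
from h import *
b=np.array([.569,.195]);bx=np.array([np.cos(np.deg2rad(-23.1)),np.sin(np.deg2rad(-23.1))])
v=b-.125*bx
to([v[0],v[1],.30],np.deg2rad(-23.1)); to([v[0],v[1],.20],np.deg2rad(-23.1))
E
```

```text
t: 0.75
ee_pos: [0.2828, -0.4815, 0.3499]
tool_rot: [0.0, 0.804, -0.594, 0.001]
contact_force: [0.6, -0.5, -0.1]
opening: 0.0855
t: 1.25
ee_pos: [0.3867, -0.3243, 0.4013]
tool_rot: [0.0, 0.804, -0.594, 0.002]
contact_force: [-0.1, -0.8, 0.4]
opening: 0.0857
t: 1.75
ee_pos: [0.4001, -0.3017, 0.3992]
tool_rot: [0.0, 0.963, -0.268, -0.0]
contact_force: [0.1, -0.4, 0.0]
opening: 0.0851
t: 1.95
ee_pos: [0.4, -0.3018, 0.3992]
tool_rot: [-0.0, 0.98, -0.2, -0.0]
contact_force: [0.3, -0.0, -0.4]
opening: 0.0854
shift cm [-16.45 -52.32   9.92] |55.74| rotvec [ 0.      0.0002 -0.0001] shift after rot [-16.45 -52.32   9.92]
shift cm [-16.45 -52.32  19.92] |58.35| rotvec [ 0.      0.0002 -0.0001] shift after rot [-16.45 -52.32  19.92]
```

```bash
python3 -m inch '[[-0.7,-2.3,0,0,0,0,1],[-1.2,-3.8,0,0,0,0,1],[-1.3,-4.2,0,0,0,0,1],[-1.3,-4.2,0,0,0,0,1],[-1.3,-4.2,0,0,0,0,1]]'
python3 -m inch '[[-1.3,-4.2,0.5,0,0,0,1],[-1.3,-4.2,1,0,0,0,1],[-1.3,-4.2,2,0,0,0,1],[-1.3,-4.2,2,0,0,0,1],[-1.3,-4.2,2.5,0,0,0,1]]'
python3 -m inch '[[-1.3,-4.2,2.5,0,0,0,1],[-1.3,-4.2,2.5,0,0,0,1],[-1.05,-3.3,2.5,0,0,0,1],[-0.3,-0.8,2.5,0,0,0,1],[0,0,1.9,0,0,0,1]]'
python3 -m inch '[[0,0,0,0,0,0,1]]'
python3 - <<'E'
from h import *
grab("wrist","w1")
E
```

```text
t: 2.45
ee_pos: [0.42, -0.1054, 0.3994]
tool_rot: [0.0, 0.979, -0.202, 0.0]
contact_force: [0.4, 0.2, 1.0]
opening: 0.0856
t: 2.95
ee_pos: [0.4431, 0.1129, 0.3199]
tool_rot: [-0.0, 0.979, -0.202, 0.002]
contact_force: [1.7, -0.7, -0.1]
opening: 0.0856
t: 3.45
ee_pos: [0.4539, 0.2433, 0.1997]
tool_rot: [-0.001, 0.98, -0.2, -0.001]
contact_force: [1.0, -1.0, -0.4]
opening: 0.0853
t: 3.55
ee_pos: [0.4529, 0.2397, 0.1981]
tool_rot: [0.002, 0.98, -0.201, -0.003]
contact_force: [-0.9, -0.1, -1.4]
opening: 0.0854
```

View pics/w1.png

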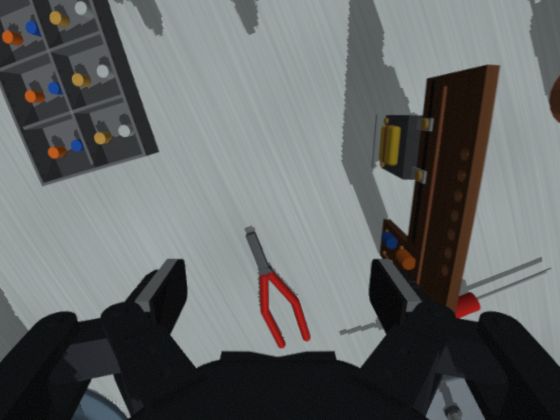

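```bash
python3 - <<'E'
from h import *
d=load("w1");crop(d["color"],360,60,510,270,3.8,"w1c")
E
```

```text
(no output)
```

View pics/w1c.png

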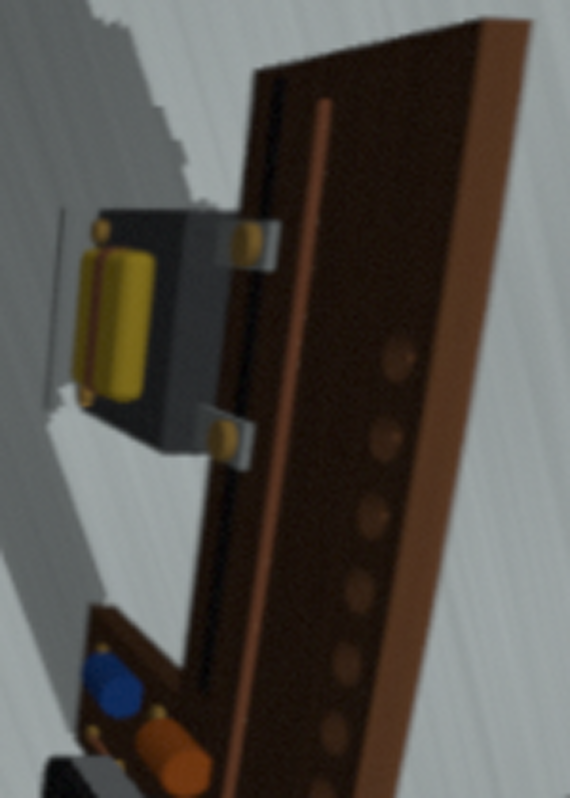

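```bash
cat > a.py <<'E'
from h import *
import sys
d=load("w1")
C=lambda x,y:(360+x/3.8-.4,60+y/3.8-.4)
H=onplane(d,[C(400,360),C(386,439),C(373,516),C(360,590),C(346,662),C(334,732)],.14)
print(H.round(4)); 
D=np.diff(H[:,:2],axis=0); print(np.linalg.norm(D,axis=1).round(4))
u=(H[0]-H[-1])[:2];u/=np.linalg.norm(u);print("yaw of board y",np.degrees(np.arctan2(u[1],u[0])))
O=H[3,:2] if 0 else H[:,:2].mean(0)-u*.007   # mean of y=42..-28 is 7
n=np.array([u[1],-u[0]]) # board x
O=O+n*.004
print("origin",O, "far end top on z=.15:",[(np.array(q)@0) for q in []])
E_=onplane(d,[C(482,20),C(530,20)],.15)[:,:2]
for e in E_: print("corner board xy",(e-O)@n,(e-O)@u)
c,v=ray(d,[C(247,243),C(223,440),C(280,222),C(277,270),C(255,425),C(249,470)])
for k in v:
    s=(((O-n*.004)-c[:2])@n)/(k[:2]@n); p=c+s*k; print("clip on face: y %.4f z %.4f"%((p[:2]-O)@u,p[2]))
    s=(((O-n*.023)-c[:2])@n)/(k[:2]@n); p=c+s*k; print("   on x=-23: y %.4f z %.4f"%((p[:2]-O)@u,p[2]))
c,v=ray(d,[C(101,210),C(190,210),C(80,395),C(165,452),C(130,250),C(115,400)])
for k in v:
    for z in (.066,):
        s=(z-c[2])/k[2]; p=c+s*k; print("core top pts: x %.4f y %.4f"%((p[:2]-O)@n,(p[:2]-O)@u))
E
python3 a.py
```

```text
[[0.5827 0.2368 0.14  ]
 [0.577  0.2242 0.14  ]
 [0.5714 0.2115 0.14  ]
 [0.5659 0.1989 0.14  ]
 [0.5601 0.1862 0.14  ]
 [0.5546 0.1733 0.14  ]]
[0.0138 0.0139 0.0138 0.0139 0.0141]
yaw of board y 66.11771043582759
origin [0.56941868 0.19712882] far end top on z=.15: []
corner board xy -0.00508045374889455 0.09507709989357391
corner board xy 0.0027503903095757324 0.09551621044612851
clip on face: y 0.0592 z 0.0752
   on x=-23: y 0.0599 z 0.1168
clip on face: y 0.0154 z 0.0760
   on x=-23: y 0.0230 z 0.1175
clip on face: y 0.0639 z 0.0894
   on x=-23: y 0.0638 z 0.1288
clip on face: y 0.0542 z 0.0908
   on x=-23: y 0.0556 z 0.1300
clip on face: y 0.0215 z 0.0905
   on x=-23: y 0.0281 z 0.1297
clip on face: y 0.0116 z 0.0907
   on x=-23: y 0.0197 z 0.1298
core top pts: x -0.0342 y 0.0653
core top pts: x -0.0139 y 0.0659
core top pts: x -0.0349 y 0.0236
core top pts: x -0.0131 y 0.0105
core top pts: x -0.0267 y 0.0567
core top pts: x -0.0265 y 0.0226
```

```bash
python3 -m inch '[[0,-2.5,0,0,0,0,1],[0,-2.5,0,0,0,0,1],[0,0,0,0,0,0,1]]'
python3 - <<'E'
from h import *
d=grab("wrist","w2");crop(d["color"],350,90,510,290,3,"w2c")
E
```

```text
t: 3.9
ee_pos: [0.4766, 0.2901, 0.2036]
tool_rot: [-0.003, 0.98, -0.2, 0.001]
contact_force: [-0.4, -0.3, 1.0]
opening: 0.0857
```

View pics/w2c.png

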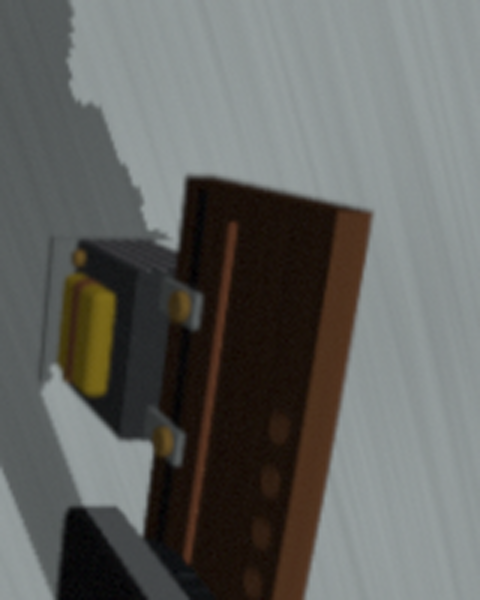

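```bash
cat > b.py <<'E'
from h import *
d=load("w2");e=load("w1")
C=lambda x,y:(350+x/3-.35,90+y/3-.35)
C1=lambda x,y:(360+x/3.8-.4,60+y/3.8-.4)
H=onplane(d,[C(279,430),C(269,482),C(260,532),C(252,580)],.14)
D=np.diff(H[:,:2],axis=0); print(np.linalg.norm(D,axis=1).round(4))
for a,b in [((279,430),(400,360)),((269,482),(386,439)),((260,532),(373,516)),((252,580),(360,590)),((372,213),(530,20)),((333,208),(482,20)),((180,306),(247,243)),((163,441),(223,440)),((203,292),(280,222)),((182,466),(249,470))]:
    x,r=tri([(d,C(*a)),(e,C1(*b))]); print(x.round(4),np.round(r,4))
u=np.array([np.cos(np.deg2rad(66.1)),np.sin(np.deg2rad(66.1))]);n=np.array([u[1],-u[0]])
O=(H[:,:2]-np.outer([.042,.028,.014,0],u)).mean(0)+n*.004
print("O",O)
c,v=ray(d,[C(180,306),C(163,441),C(203,292),C(182,466),C(372,213)])
for k in v:
    s=(((O-n*.004)-c[:2])@n)/(k[:2]@n); p=c+s*k; print("on face: y %.4f z %.4f"%((p[:2]-O)@u,p[2]))
E
python3 b.py
```

```text
[0.0135 0.0135 0.0134]
[0.5808 0.238  0.1431] [0.0003 0.0003]
[0.5754 0.2255 0.1424] [0.0004 0.0004]
[0.5705 0.2123 0.141 ] [0.0004 0.0004]
[0.5658 0.1988 0.1393] [0.0004 0.0004]
[0.608  0.2838 0.1536] [0.0001 0.0001]
[0.6029 0.2864 0.1494] [0.0007 0.0007]
[0.5839 0.2557 0.089 ] [0.0002 0.0002]
[0.568  0.2168 0.087 ] [0.0002 0.0002]
[0.5909 0.2575 0.0903] [0.0003 0.0003]
[0.5693 0.2106 0.0939] [0.0001 0.0001]
O [0.56845483 0.19725572]
on face: y 0.0568 z 0.0761
on face: y 0.0139 z 0.0769
on face: y 0.0641 z 0.0900
on face: y 0.0119 z 0.0922
on face: y 0.0961 z 0.1613
```

```bash
python3 -m inch '[[-1,1,-3,0,0,0.14,1],[-1,1,-3,0,0,0.15,1],[0,0,-1.5,0,0,0,1],[0,0,0,0,0,0,1]]'
python3 - <<'E'
from h import *
to([.38,-.14,.275],np.deg2rad(-7.2))
E
```

```text
t: 4.35
ee_pos: [0.45, 0.2782, 0.2796]
tool_rot: [-0.002, 0.941, -0.339, 0.003]
contact_force: [0.1, -0.0, 0.3]
opening: 0.0857
shift cm [21.3  36.67  0.34] |42.41| rotvec [-0.0043 -0.0062 -0.5666] shift after rot [-1.71 42.37  0.46]
```

```bash
python3 -m inch '[[0,0,0,0,0,-0.141,1],[0,0,0,0,0,-0.142,1],[0,0,0,0,0,-0.142,1],[0,2,0,0,0,-0.142,1],[-0.1,3.5,0,0,0,0,1]]'
python3 -m inch '[[-0.2,4,0,0,0,0,1],[-0.2,4.2,0,0,0,0,1],[-0.2,4.2,0,0,0,0,1],[-0.2,4.2,0,0,0,0,1],[-0.2,4.2,0,0,0,0,1]]'
python3 -m inch '[[-0.2,4.2,0,0,0,0,1],[-0.2,4.2,0,0,0,0,1],[-0.2,3,0,0,0,0,1],[-0.2,1,0,0,0,0,1],[0,0,0,0,0,0,1]]'
python3 - <<'E'
from h import *
to([.38,-.14,.275],np.deg2rad(-7.2))
d=grab("wrist","p1")
print(proj(d,[[.4509,-.143,.198]]))
E
```

```text
t: 4.85
ee_pos: [0.4366, 0.2252, 0.275]
tool_rot: [-0.001, 0.998, -0.059, -0.001]
contact_force: [-0.1, -1.1, -0.1]
opening: 0.0851
t: 5.35
ee_pos: [0.4003, 0.0162, 0.2752]
tool_rot: [0.0, 0.998, -0.063, -0.0]
contact_force: [1.9, 0.5, -0.9]
opening: 0.0855
t: 5.85
ee_pos: [0.3767, -0.1045, 0.2751]
tool_rot: [-0.0, 0.998, -0.065, -0.001]
contact_force: [0.9, 0.5, 0.2]
opening: 0.0856
shift cm [0.78 3.48 0.  ] |3.56| rotvec [-0.0009  0.002  -0.0037] shift after rot [0.77 3.48 0.01]
[[381.05296268 251.90996594]]
```

View pics/p1.png

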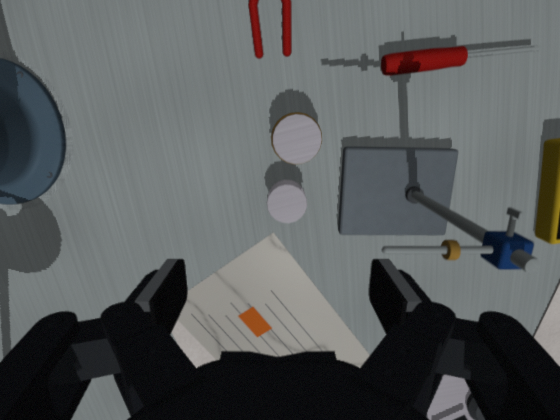

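```bash
python3 -m inch '[[0.3,2.5,0,0,0,0,1],[0.3,3.5,0,0,0,0,1],[0,1.5,0,0,0,0,1],[0,0,0,0,0,0,1],[0,0,0,0,0,0,1]]'
python3 - <<'E'
from h import *
d=grab("wrist","p2")
print(pose()[0])
p=proj(d,[[.4509,-.143,.198]])[0].astype(int);print(p)
crop(d["color"],p[0]-30,p[1]-60,p[0]+130,p[1]+60,5,"p2c")
print(p[0]-30,p[1]-60)
d=load("p1");crop(d["color"],360,200,520,290,5,"p1c")
E
```

```text
t: 6.4
ee_pos: [0.3748, -0.1763, 0.2759]
tool_rot: [-0.001, 0.998, -0.062, -0.0]
contact_force: [0.9, -0.4, -0.6]
opening: 0.0853
[ 0.37482698 -0.17610851  0.2759856 ]
[379 159]
349 99
```

View pics/p1c.png

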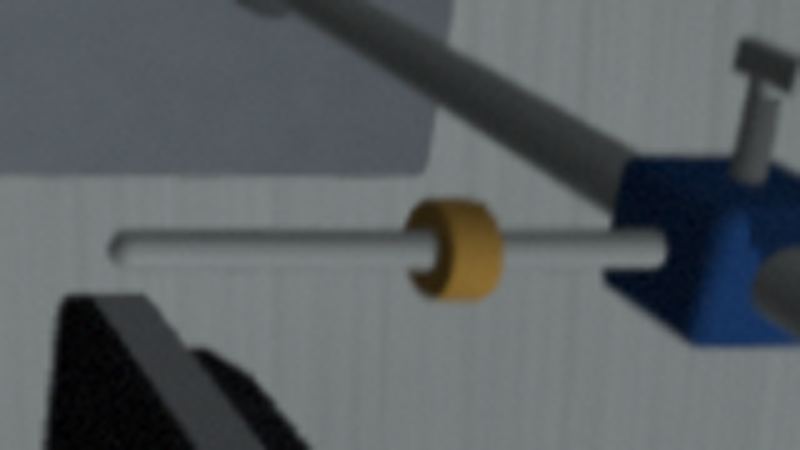

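View pics/p2c.png

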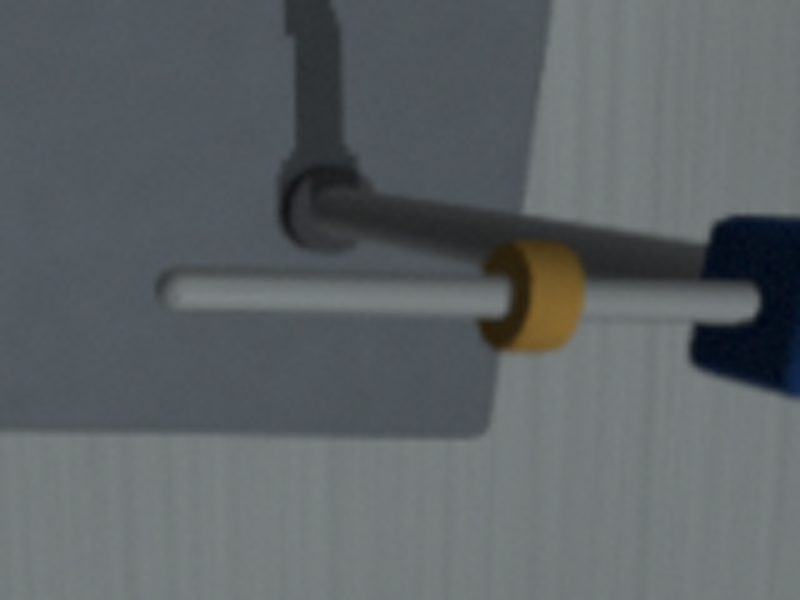

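```bash
cat > c.py <<'E'
from h import *
a=load("p1");b=load("p2");s=load("side1");t=load("top1")
A=lambda x,y:(360+x/5-.4,200+y/5-.4);B=lambda x,y:(349+x/5-.4,99+y/5-.4)
S=lambda x,y:(200+x/5-.4,220+y/5-.4)
T=lambda x,y:(255+x/5-.4,180+y/5-.4)
for n,p,q,ss,tt in [("tip",(112,247),(160,289),(72,127),(424,472)),("collar front",(423,250),(500,296),None,None),("end",(668,249),(762,302),None,None)]:
    x,e=tri([(a,A(*p)),(b,B(*q))]);print(n,x.round(4),np.round(e,4))
    if ss:
        x,e=tri([(a,A(*p)),(b,B(*q)),(s,S(*ss)),(t,T(*tt))]);print(n,x.round(4),np.round(e,4))
def pl(d,f,p,q):
    c,v=ray(d,[f(*p),f(*q)]); n=np.cross(v[0],v[1]);n/=np.linalg.norm(n);return n,n@c
n1,d1=pl(a,A,(130,248),(400,249));n2,d2=pl(b,B,(180,290),(480,296))
for x in (.45,.50,.53):
    M=np.array([n1,n2,[1,0,0]]);print(np.linalg.solve(M,[d1,d2,x]).round(4))
E
python3 c.py
```

```text
tip [ 0.4519 -0.1411  0.1971] [0.0001 0.0001]
tip [ 0.4514 -0.1418  0.1972] [0.0009 0.0008 0.0018 0.0015]
collar front [ 0.5002 -0.1474  0.199 ] [0.0001 0.0001]
end [ 0.5396 -0.1525  0.1996] [0. 0.]
[ 0.45   -0.1409  0.1972]
[ 0.5    -0.1475  0.1983]
[ 0.53   -0.1514  0.1989]
```

```bash
python3 - <<'E'
from h import *
t=load("top1");s=load("side1")
print(onplane(t,[(205,150),(217,150),(195,140),(205,160)],.095).round(3),onplane(t,[(195,128),(206,122)],.195).round(3))
print(onplane(t,[(262,148)],.066).round(3))
to([.569,.1995,.30],np.deg2rad(-23.7))
E
```

```text
[[0.775 0.195 0.095]
 [0.776 0.163 0.095]
 [0.803 0.224 0.095]
 [0.747 0.193 0.095]] [[0.792 0.203 0.195]
 [0.808 0.178 0.195]]
[[0.797 0.047 0.066]]
shift cm [ 14.67 -39.66  -2.37] |42.35| rotvec [-0.0008  0.0005  0.2908] shift after rot [  2.68 -42.2   -2.4 ]
```

Mug is 0.2 m clear of the board. Turn, then go above the board.

```bash
python3 -m inch '[[0,0,-1.2,0,0,0.145,1],[0,0,-1.2,0,0,0.146,1],[0.2,-3,0,0,0,0,1],[0.3,-4.2,0,0,0,0,1],[0.3,-4.2,0,0,0,0,1]]'
python3 -m inch '[[0.3,-4.2,0,0,0,0,1],[0.3,-4.2,0,0,0,0,1],[0.3,-4.2,0,0,0,0,1],[0.3,-4.2,0,0,0,0,1],[0.3,-4.2,0,0,0,0,1]]'
python3 -m inch '[[0.3,-4.2,0,0,0,0,1],[0.1,-3,0,0,0,0,1],[0,-1.5,0,0,0,0,1],[0,0,0,0,0,0,1],[0,0,0,0,0,0,1]]'
python3 - <<'E'
from h import *
to([.569,.1995,.19],np.deg2rad(-23.7))
d=grab("wrist","g1")
E
```

```text
t: 6.95
ee_pos: [0.4282, -0.0744, 0.3005]
tool_rot: [0.0, 0.978, -0.206, 0.0]
contact_force: [0.4, -0.8, -0.7]
opening: 0.0855
t: 7.45
ee_pos: [0.5263, 0.1124, 0.3006]
tool_rot: [-0.0, 0.979, -0.206, 0.0]
contact_force: [0.2, 0.3, -0.2]
opening: 0.0854
t: 7.95
ee_pos: [0.5647, 0.186, 0.3]
tool_rot: [0.001, 0.978, -0.207, -0.0]
contact_force: [-0.1, -1.7, -0.0]
opening: 0.0854
shift cm [-0.16 -1.43 11.  ] |11.09| rotvec [ 0.0016  0.0002 -0.0029] shift after rot [-0.15 -1.41 11.  ]
```

View pics/g1.png

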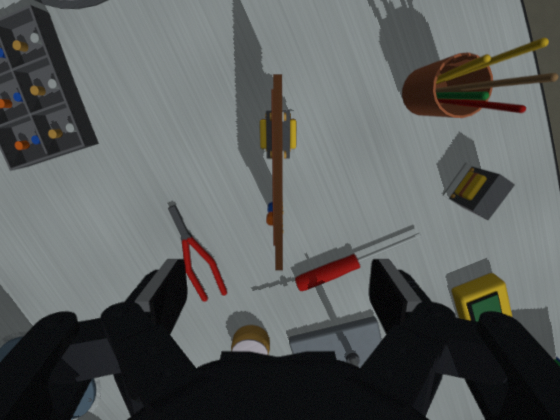

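```bash
python3 - <<'E'
from h import *
d=load("g1");im=d["color"].astype(int)
b,g,r=im[...,0],im[...,1],im[...,2]
m=((r-b>30)&(r<150)&(r>60)).astype(np.uint8); m[:,:262]=0;m[:,296:]=0
for y in (85,120,160,200,240,262):
    xs=np.where(m[y])[0];print(y,xs.min() if len(xs) else None,xs.max() if len(xs) else None)
ys=np.where(m[60:285,278])[0]+60;print(ys.min(),ys.max())
E
python3 - <<'E'
from h import *
d=load("g1");crop(d["color"],250,60,310,285,3.5,"g1c")
E
```

```text
85 274 281
120 262 295
160 273 281
200 273 281
240 274 281
262 276 281
75 268
```

View pics/g1c.png

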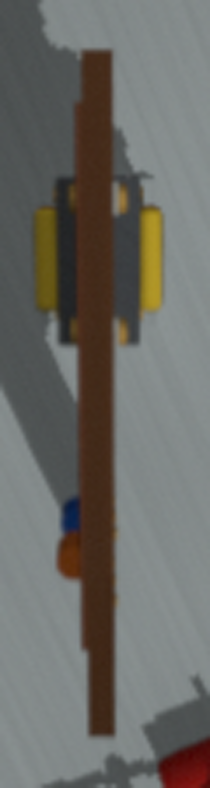

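```bash
python3 - <<'E'
from h import *
d=load("g1");C=lambda x,y:(250+x/3.5-.36,60+y/3.5-.36)
P=onplane(d,[C(97,50),C(101.5,735)],.15)[:,:2];print(P, np.linalg.norm(P[0]-P[1]))
u=(P[0]-P[1]);u/=np.linalg.norm(u);yaw=np.arctan2(-u[0],u[1]);print(np.degrees(yaw))
g=P.mean(0)+.002*u;print(g)
g2=(g)
to([g[0],g[1],.20],yaw)
E
```

```text
[[0.60659752 0.28450291]
 [0.53131433 0.11066953]] 0.18943495184824036
-23.416314969478062
[0.56975075 0.1994215 ]
shift cm [-0.16 -1.54 10.  ] |10.12| rotvec [ 0.002  -0.0003 -0.0097] shift after rot [-0.14 -1.53 10.  ]
```

```bash
python3 -m inch '[[-0.15,-1.5,2,0,0,-0.01,1],[0,0,3,0,0,0,1],[0,0,3,0,0,0,1],[0,0,2,0,0,0,1],[0,0,0,0,0,0,1]]'
python3 - <<'E'
from h import *
to([.5697,.1994,.123],np.deg2rad(-23.5))
d=grab("wrist","g2")
E
```

```text
t: 8.5
ee_pos: [0.5678, 0.1966, 0.1966]
tool_rot: [0.003, 0.979, -0.204, -0.003]
contact_force: [-0.3, -0.2, -0.4]
opening: 0.0855
shift cm [ 0.1  -0.38  7.36] |7.37| rotvec [ 0.0068  0.0044 -0.0001] shift after rot [ 0.07 -0.33  7.36]
```

View pics/g2.png

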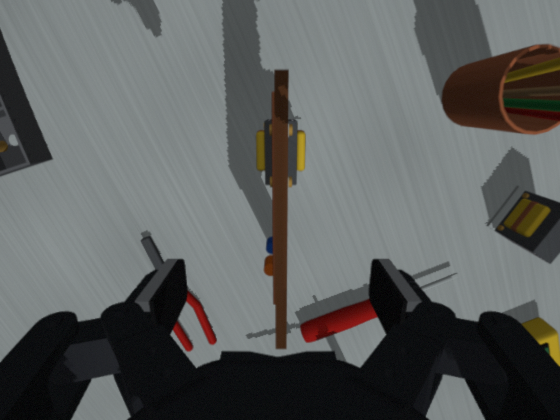

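```bash
python3 -m inch '[[0.05,-0.3,1.5,0,0,0,1],[0,0,2.5,0,0,0,0.6],[0,0,2,0,0,0,0.4],[0,0,1.3,0,0,0,0.3],[0,0,0,0,0,0,0.3]]'
python3 - <<'E'
from h import *
to([.5697,.1994,.123],np.deg2rad(-23.5))
d=grab("wrist","g3")
E
```

```text
t: 9.05
ee_pos: [0.5709, 0.2027, 0.1256]
tool_rot: [0.001, 0.979, -0.202, -0.001]
contact_force: [-0.2, 0.1, -0.0]
opening: 0.028
shift cm [0.02 0.35 0.26] |0.44| rotvec [0.002  0.0019 0.0029] shift after rot [0.02 0.35 0.26]
```

View pics/g3.png

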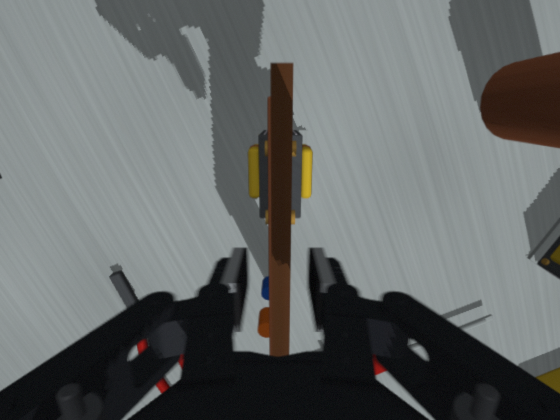

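```bash
python3 -m inch '[[0,0.3,0.2,0,0,0,0.3],[0,0,0,0,0,0,0.3],[0,0,0,0,0,0,0.3]]'
python3 - <<'E'
from h import *
to([.5697,.1994,.123],np.deg2rad(-23.5))
d=load("g3");C=[(282,64)]
# board in view: centre column near the pads
im=d["color"];crop(im,220,50,340,360,2.5,"g3c")
E
```

```text
t: 9.4
ee_pos: [0.5713, 0.2008, 0.1261]
tool_rot: [-0.0, 0.979, -0.202, 0.001]
contact_force: [-0.8, -0.8, 0.5]
opening: 0.0253
shift cm [-0.09  0.19  0.31] |0.38| rotvec [-0.001  -0.0015  0.0028] shift after rot [-0.09  0.19  0.31]
```

View pics/g3c.png

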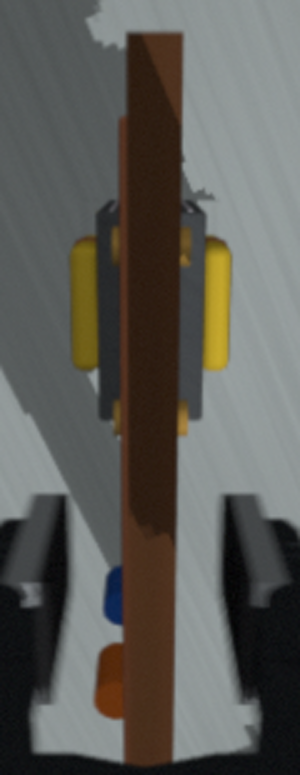

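```bash
python3 -m inch '[[-0.05,0.3,0.4,0,0,0,0.3],[0,0,0,0,0,0,0.3],[0,0,0,0,0,0,0.2],[0,0,0,0,0,0,0.1],[0,0,0,0,0,0,0]]'
python3 -m inch '[[0,0,0,0,0,0,0],[0,0,0,0,0,0,0],[0,0,0,0,0,0,0]]'
python3 - <<'E'
from h import *
p,R=pose();print(p,R.as_matrix().round(3).tolist())
d=grab("wrist","g4");crop(d["color"],220,40,340,360,2.5,"g4c")
E
```

```text
t: 9.9
ee_pos: [0.5696, 0.1978, 0.1213]
tool_rot: [-0.0, 0.979, -0.202, 0.001]
contact_force: [1.9, -0.5, -1.3]
opening: 0.0071
t: 10.2
ee_pos: [0.5695, 0.1979, 0.1213]
tool_rot: [0.0, 0.979, -0.202, 0.0]
contact_force: [2.2, -0.2, -0.1]
opening: 0.0075
[0.56945886 0.19787125 0.12127797] [[0.918, -0.396, 0.001], [-0.396, -0.918, -0.0], [0.001, -0.0, -1.0]]
```

View pics/g4c.png

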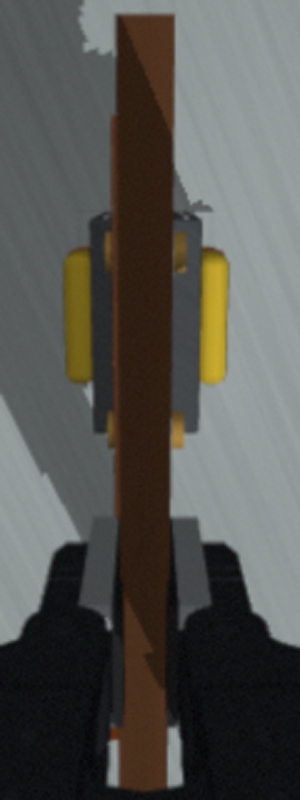

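```bash
python3 - <<'E'
from h import *
d=load("g4");C=lambda x,y:(220+x/2.5-.3,40+y/2.5-.3)
P=onplane(d,[C(146,15)],.15)[0];p,R=pose()
r=R.inv().apply(P-p);print(P,r*1000, "hole28 tool y from end:",r[1]*1000+67)
for o in ([.56942,.19713],[.56845,.19726]):
    h=np.r_[np.array(o)+.028*np.array([.4035,.915]),.14];print((R.inv().apply(h-p)*1000).round(2))
E
```

```text
[0.60565421 0.28490257 0.15      ] [ -1.1827556  -94.29065128 -28.71584346] hole28 tool y from end: -27.29065127572163
[  0.53 -27.34 -18.72]
[ -0.41 -27.08 -18.72]
```

```bash
python3 -m inch '[[0,0,-0.3,0,0,0,0],[0,0,-0.7,0,0,0,0],[0,0,-1.2,0,0,0,0],[0,0,-1.8,0,0,0,0],[0,0,-2,0,0,0,0]]'
python3 -m inch '[[0,0,-2,0,0,0,0],[0,0,-2,0,0,0,0],[0,0,-2,0,0,0,0],[0,0,-1.5,0,0,0,0],[0,0,-1,0,0,0,0]]'
python3 - <<'E'
from h import *
to([.405,.08,.28],np.deg2rad(-7.5))
d=grab("wrist","c1");crop(d["color"],200,0,360,360,1.6,"c1c")
E
```

```text
t: 10.75
ee_pos: [0.5683, 0.1983, 0.1823]
tool_rot: [0.0, 0.979, -0.202, -0.0]
contact_force: [0.3, 0.7, -6.4]
opening: 0.0068
t: 11.25
ee_pos: [0.5694, 0.1989, 0.2687]
tool_rot: [-0.001, 0.979, -0.202, 0.001]
contact_force: [-0.0, -0.1, -5.1]
opening: 0.007
shift cm [-10.4   17.42  -1.19] |20.32| rotvec [-0.0016 -0.0026 -0.2755] shift after rot [-14.74  13.93  -1.13]
```

View pics/c1c.png

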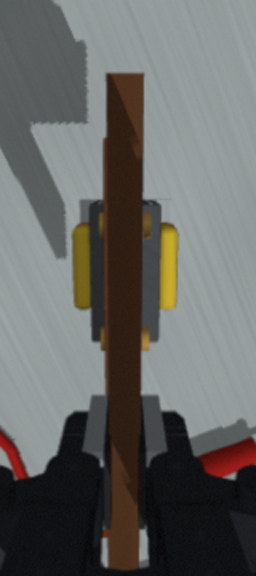

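```bash
python3 -m inch '[[-0.5,0,-0.5,0,0,-0.06,0],[-1.2,0,-0.6,0,0,-0.08,0],[-1.8,0,0,0,0,-0.08,0],[-2,0,0,0,0,-0.055,0],[-2,0.5,0,0,0,0,0]]'
python3 -m inch '[[-2,1,0,0,0,0,0],[-2,1.5,0,0,0,0,0],[-1.8,2,0,0,0,0,0],[-1,2.5,0,0,0,0,0],[-0.4,2.5,0,0,0,0,0]]'
python3 - <<'E'
from h import *
to([.405,-.165,.28],np.deg2rad(-7.5))
E
```

```text
t: 11.8
ee_pos: [0.4939, 0.2117, 0.2766]
tool_rot: [-0.001, 0.998, -0.064, -0.001]
contact_force: [0.4, 0.6, -4.6]
opening: 0.0069
t: 12.3
ee_pos: [0.4093, 0.1257, 0.2764]
tool_rot: [0.001, 0.998, -0.064, -0.001]
contact_force: [1.3, -0.8, -6.8]
opening: 0.007
shift cm [ 3.3  28.88 -0.31] |29.07| rotvec [0.002  0.0011 0.0022] shift after rot [ 3.37 28.87 -0.36]
```

```bash
python3 -m inch '[[0.3,2.5,0,0,0,0,0],[0.3,3,0,0,0,0,0],[0.3,3,0,0,0,0,0],[0.3,3,0,0,0,0,0],[0.3,3,0,0,0,0,0]]'
python3 -m inch '[[0.3,3,0,0,0,0,0],[0.3,3,0,0,0,0,0],[0.3,3,0,0,0,0,0],[0.3,2.5,0,0,0,0,0],[0.3,1.5,0,0,0,0,0]]'
python3 -m inch '[[0,0.5,0,0,0,0,0],[0,0,0,0,0,0,0],[0,0,0,0,0,0,0]]'
python3 - <<'E'
from h import *
to([.405,-.1645,.20],np.deg2rad(-7.5))
d=grab("wrist","c2"); grab("side","c2s"); grab("top","c2t")
E
```

```text
t: 12.8
ee_pos: [0.4068, -0.0207, 0.2768]
tool_rot: [0.0, 0.998, -0.065, -0.0]
contact_force: [0.3, -0.3, -6.6]
opening: 0.0071
t: 13.3
ee_pos: [0.4044, -0.1528, 0.2766]
tool_rot: [0.0, 0.998, -0.067, -0.0]
contact_force: [0.7, 0.8, -6.0]
opening: 0.0071
t: 13.6
ee_pos: [0.4048, -0.154, 0.277]
tool_rot: [-0.001, 0.998, -0.065, -0.0]
contact_force: [0.7, 0.6, -5.7]
opening: 0.007
shift cm [0.16 1.05 7.7 ] |7.77| rotvec [-0.0011  0.0005  0.0013] shift after rot [0.16 1.04 7.7 ]
```

View pics/c2.png

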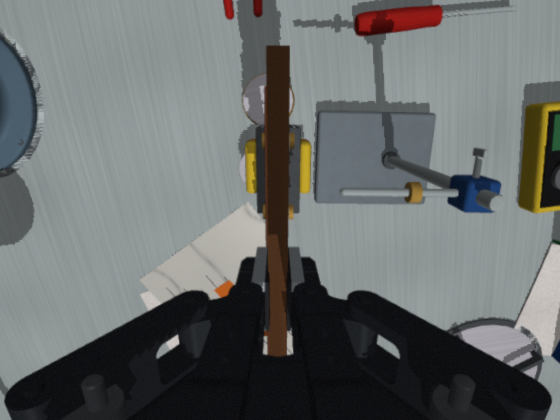

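View pics/c2s.png

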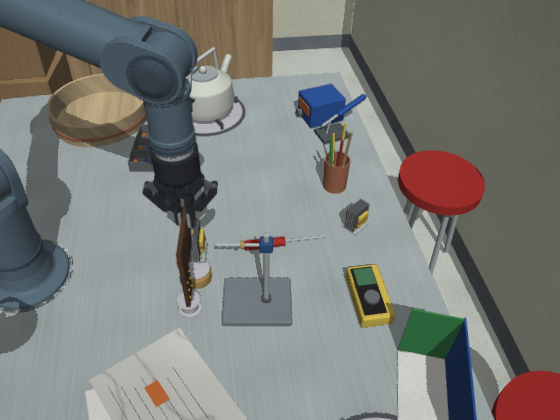

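```bash
python3 -m inch '[[0,0.2,1,0.03,0,0,0],[0,0.3,2,0.035,0,0,0],[0,0.2,2.5,0,0,0,0],[0,0,2.5,0,0,0,0],[0,0,1.5,0,0,0,0]]'
python3 -m inch '[[0,0,0.3,0,0,0,0],[0,0,0,0,0,0,0]]'
python3 - <<'E'
from h import *
th=.065;yaw=np.deg2rad(-7.5)
def chk(tgt):
    p,R=pose();d=np.array(tgt)-p
    print("p",p.round(4),"tool shift cm",(R.inv().apply(d)*100).round(2)); 
    G=Ro.from_euler('z',-7.5,degrees=True)*Ro.from_rotvec([th,0,0])*Ro.from_matrix(np.diag([1,-1,-1]));print("rot",(R.inv()*G).as_rotvec().round(4))
    h=p+R.apply([0,-.0272,-.0187]);print("hole",h.round(4),"peg y there",round(-.1411-.131*(h[0]-.4519),4))
chk([.4046,-.1611,.177])
d=grab("wrist","c3"); grab("side","c3s"); grab("top","c3t")
crop(load("c3s")["color"],150,200,290,310,5.5,"c3sc");crop(load("c3t")["color"],255,190,375,310,5,"c3tc")
E
sed -n 1,1p h.py >/dev/null
```

```text
t: 14.25
ee_pos: [0.4032, -0.157, 0.1803]
tool_rot: [-0.033, 0.997, -0.065, 0.001]
contact_force: [-0.5, 0.8, -6.1]
opening: 0.007
t: 14.45
ee_pos: [0.4044, -0.1573, 0.179]
tool_rot: [-0.033, 0.997, -0.065, 0.002]
contact_force: [-0.3, -0.2, -6.4]
opening: 0.0066
p [ 0.4044 -0.1573  0.179 ] tool shift cm [0.07 0.39 0.18]
rot [-0.0003  0.0005  0.0001]
hole [ 0.4078 -0.1316  0.1995] peg y there -0.1353
```

View pics/c3.png

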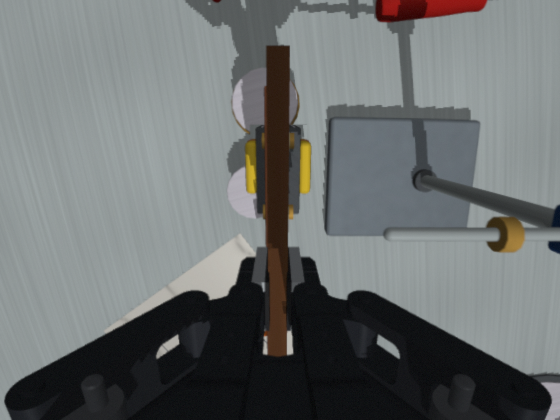

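View pics/c3sc.png

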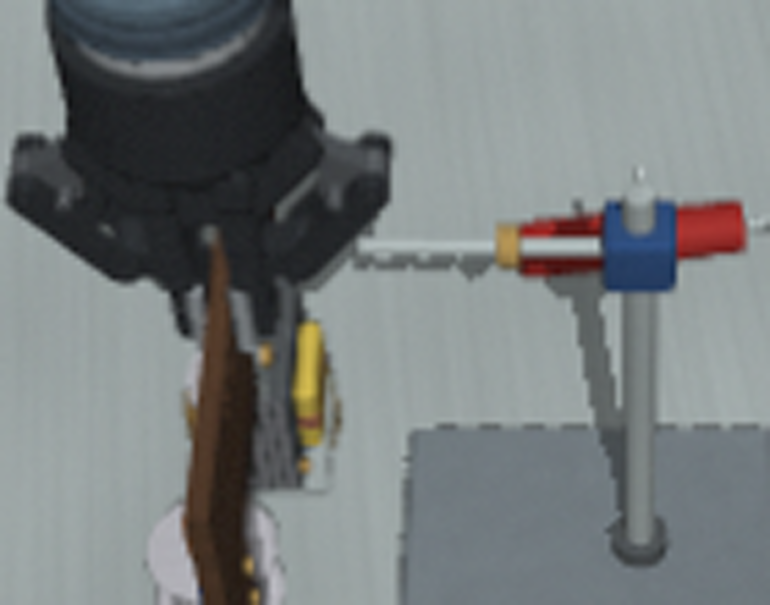

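View pics/c3tc.png

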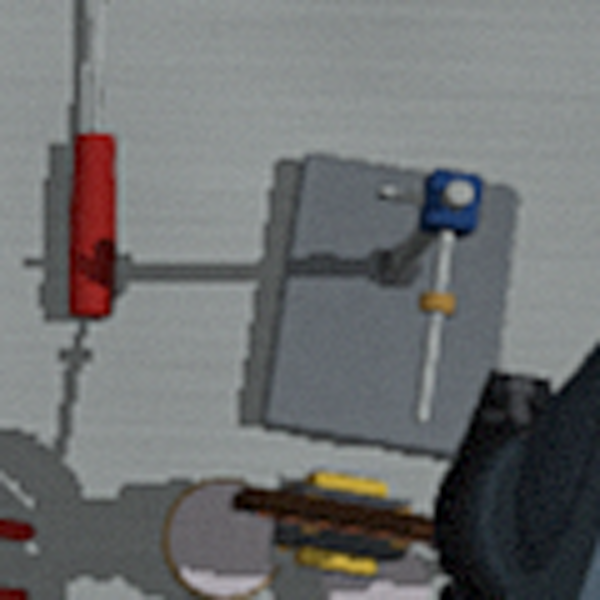

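```bash
cat >> h.py <<'E'
HT=np.array([0,-.0272,-.0187])
def chk():
    p,R=pose();h=p+R.apply(HT)
    print("p",p.round(4),"hole",h.round(4),"peg y there",round(-.1411-.131*(h[0]-.4519),4))
    e=np.array([0,-.1411-.131*(h[0]-.4519)-h[1],.1975-h[2]])
    print("shift cm to centre (tool)",(R.inv().apply(e)*100).round(2))
E
python3 - <<'E'
from h import *
chk()
d=load("c3");crop(d["color"],370,200,560,270,4,"c3p")
print(onplane(d,[(386,234.5)],.1975),onplane(d,[(386,234.5)],.1965),onplane(d,[(480,234)],.1975))
E
```

```text
p [ 0.4057 -0.1582  0.1805] hole [ 0.409  -0.1325  0.2009] peg y there -0.1355
shift cm to centre (tool) [0.04 0.32 0.32]
[[ 0.45255906 -0.14221557  0.1975    ]] [[ 0.45288015 -0.14257679  0.1965    ]] [[ 0.49487021 -0.14776741  0.1975    ]]
```

View pics/c3p.png

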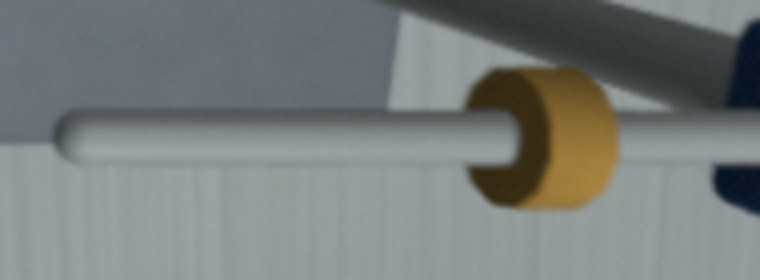

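```bash
python3 -m inch '[[0.0,0.15,0.1,0,0,0,0],[0,0.15,0.1,0,0,0,0],[0,0,0,0,0,0,0],[0,0,0,0,0,0,0],[0,0,0,0,0,0,0]]'
python3 - <<'E'
from h import *
for i in range(4):
    print(pose()[0].round(4)); grab("wrist","c4")
chk()
crop(load("c2")["color"],320,160,480,230,5,"c2p")
crop(load("c4")["color"],360,190,520,260,5,"c4p")
E
```

```text
t: 15.1
ee_pos: [0.404, -0.1606, 0.1769]
tool_rot: [-0.032, 0.997, -0.066, 0.002]
contact_force: [-0.7, 0.0, -6.7]
opening: 0.0068
[ 0.404  -0.1606  0.1769]
[ 0.404  -0.1606  0.1769]
[ 0.404  -0.1606  0.1769]
[ 0.404  -0.1606  0.1769]
p [ 0.404  -0.1606  0.1769] hole [ 0.4074 -0.1349  0.1973] peg y there -0.1353
shift cm to centre (tool) [ 0.    0.03 -0.02]
```

View pics/c2p.png

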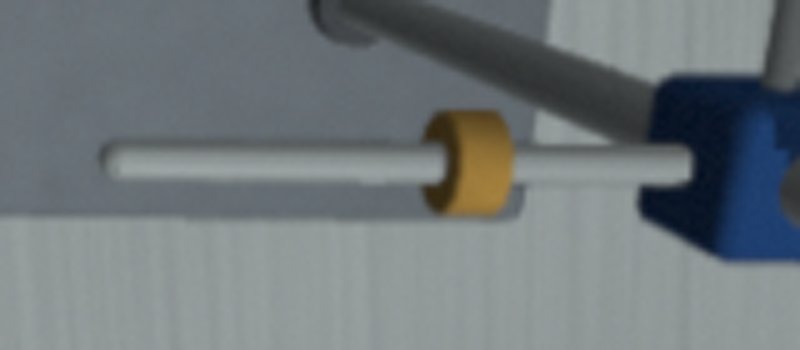

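View pics/c4p.png

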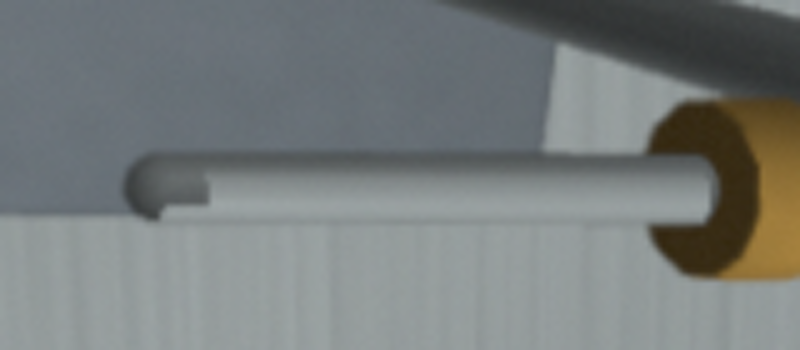

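```bash
python3 - <<'E'
from h import *
o=lambda x0,y0:(lambda x,y,s=5:(x0+x/s-.4,y0+y/s-.4))
obs=[(load("p1"),o(360,200)(112,248)),(load("p2"),o(349,99)(160,290)),(load("c2"),o(320,160)(102,162)),(load("c4"),o(360,190)(126,188))]
for s in ([0,1,2,3],[2,3],[1,3],[0,1,2],[0,3],[1,2]):
    x,e=tri([obs[i] for i in s]);print(s,x.round(4),np.round(e,4))
# line-fit: all rays planes, point at mid shaft
shaft=[((130,248),(400,249)),((180,290),(480,296)),((130,162),(430,164)),((150,188),(640,190))]
offs=[(360,200),(349,99),(320,160),(360,190)];N=[];D=[]
for (d,_),(a,b),of in zip(obs,shaft,offs):
    c,v=ray(d,[o(*of)(*a),o(*of)(*b)]);n=np.cross(v[0],v[1]);n/=np.linalg.norm(n);N.append(n);D.append(n@c)
N=np.array(N);D=np.array(D)
for x in (.407,.452,.49):
    yz,res,_,_=np.linalg.lstsq(N[:,1:],D-N[:,0]*x,rcond=None);print(x,yz.round(4),((N[:,1:]@yz+N[:,0]*x-D)*1000).round(2))
E
```

```text
[0, 1, 2, 3] [ 0.4515 -0.1414  0.1974] [0.0005 0.0003 0.0004 0.0004]
[2, 3] [ 0.4515 -0.142   0.1962] [0.0001 0.0001]
[1, 3] [ 0.4507 -0.1408  0.1996] [0.0002 0.0002]
[0, 1, 2] [ 0.4515 -0.1413  0.1976] [0.0004 0.0001 0.0005]
[0, 3] [ 0.4527 -0.1429  0.1936] [0.0003 0.0003]
[1, 2] [ 0.4506 -0.1407  0.2011] [0.0001 0.0001]
0.407 [-0.1356  0.196 ] [ 0.22  0.32 -0.46 -0.08]
0.452 [-0.1415  0.1971] [ 0.25  0.31 -0.35 -0.2 ]
0.49 [-0.1465  0.1981] [ 0.27  0.3  -0.26 -0.31]
```

```bash
python3 -m inch '[[0.8,0.05,0,0,0,0,0],[1.2,0,0,0,0,0,0],[1,0,0,0,0,0,0],[0.3,0,0,0,0,0,0],[0,0,0,0,0,0,0]]'
python3 -m inch '[[0,0,0,0,0,0,0],[0,0,0,0,0,0,0]]'
python3 - <<'E'
from h import *
chk()
d=grab("wrist","c5");crop(d["color"],240,130,400,300,4.5,"c5c")
d=grab("side","c5s");crop(d["color"],170,200,290,310,6,"c5sc")
d=grab("top","c5t");crop(d["color"],290,210,390,310,6,"c5tc")
E
```

```text
t: 15.8
ee_pos: [0.4377, -0.1654, 0.1769]
tool_rot: [-0.033, 0.997, -0.066, 0.002]
contact_force: [0.3, 0.6, -6.4]
opening: 0.007
t: 16.0
ee_pos: [0.436, -0.1654, 0.1766]
tool_rot: [-0.032, 0.997, -0.066, 0.002]
contact_force: [0.1, -0.1, -5.1]
opening: 0.0066
p [ 0.436  -0.1654  0.1766] hole [ 0.4394 -0.1397  0.197 ] peg y there -0.1395
shift cm to centre (tool) [-0.   -0.03 -0.05]
```

View pics/c5c.png

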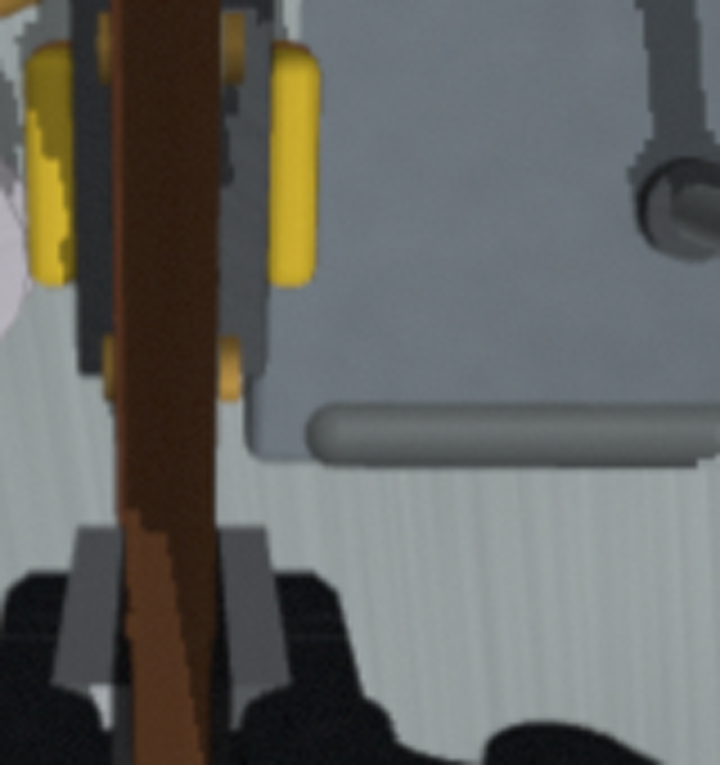

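View pics/c5sc.png

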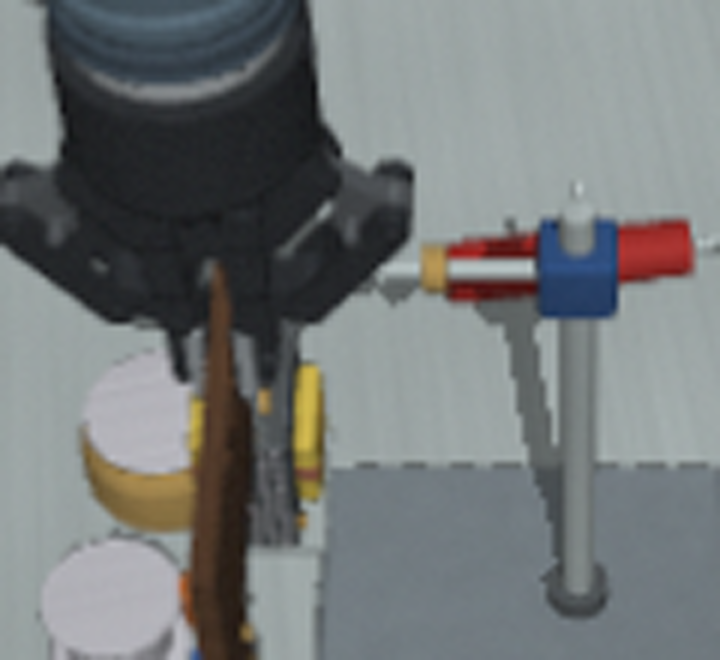

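View pics/c5tc.png

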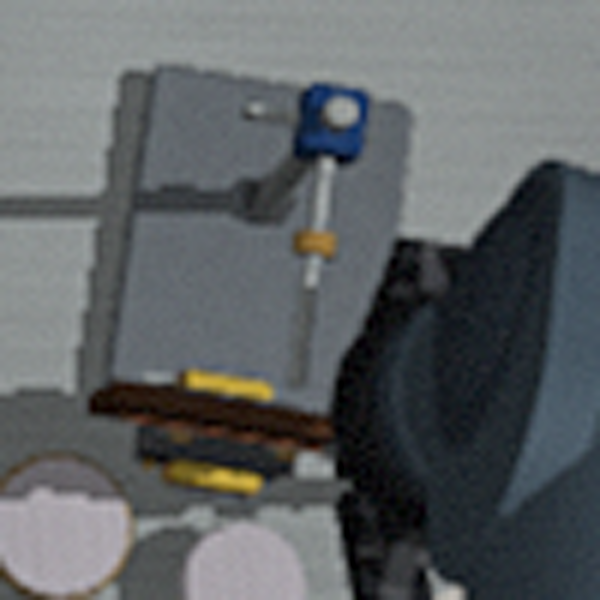

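```bash
python3 - <<'E'
from h import *
d=load("c5");p,R=pose()
for dx in (0,.004,.02):
    h=p+R.apply(HT+[dx,0,0]); q=proj(d,[h])[0]; print("hole proj",q, "crop",((q-[240,130]+.4)*4.5).round(0))
h=p+R.apply(HT+[.012,0,0])
print(proj(d,[h+[0,0.001,0]])[0]-proj(d,[h])[0],proj(d,[h+[0,0,.001]])[0]-proj(d,[h])[0])
E
```

```text
hole proj [281.2686067  225.73069705] crop [188. 433.]
hole proj [290.76982291 225.73964312] crop [230. 433.]
hole proj [328.69436986 225.7536545 ] crop [401. 433.]
[-0.25612147 -2.26988071] [0.23820024 0.65790872]
```

```bash
python3 -m inch '[[0.3,0,-0.02,0,0,0,0],[0.3,0,0,0,0,0,0],[0.2,0,0,0,0,0,0],[0,0,0,0,0,0,0]]'
python3 -m inch '[[0.1,0,0,0,0,0,0],[0,0,0,0,0,0,0],[0.1,0,0,0,0,0,0],[0,0,0,0,0,0,0]]'
python3 - <<'E'
from h import *
chk();o=robot.observe();print(o["contact_force"],o["ft_torque"])
d=grab("wrist","c6");crop(d["color"],240,130,400,300,4.5,"c6c")
E
```

```text
t: 16.55
ee_pos: [0.4451, -0.1666, 0.1772]
tool_rot: [-0.032, 0.997, -0.066, 0.002]
contact_force: [-0.7, -0.1, -5.6]
opening: 0.0068
t: 16.95
ee_pos: [0.4467, -0.1668, 0.1771]
tool_rot: [-0.032, 0.997, -0.066, 0.002]
contact_force: [-0.5, -0.1, -5.7]
opening: 0.0065
p [ 0.4467 -0.1668  0.1771] hole [ 0.4501 -0.1411  0.1975] peg y there -0.1409
shift cm to centre (tool) [-0.   -0.03  0.  ]
[-0.51031493 -0.12909041 -5.67623104] [-0.26595293  0.04026783 -0.00111209]
```

View pics/c6c.png

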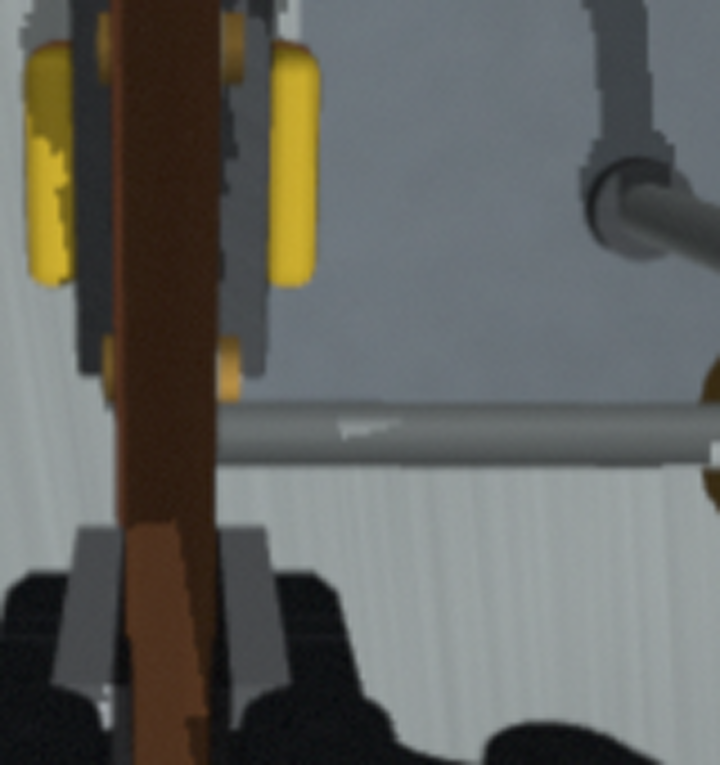

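```bash
python3 -m inch '[[0.15,-0.02,0,0,0,0,0],[0.15,0,0,0,0,0,0],[0.15,0,0,0,0,0,0],[0.15,0,0,0,0,0,0],[0,0,0,0,0,0,0]]'
python3 -m inch '[[0.2,0,0,0,0,0,0],[0.2,0,0,0,0,0,0],[0.2,0,0,0,0,0,0],[0.2,0,0,0,0,0,0],[0,0,0,0,0,0,0]]'
python3 - <<'E'
from h import *
chk();o=robot.observe();print(o["contact_force"],o["ft_torque"])
d=grab("wrist","c7");crop(d["color"],240,130,400,300,4.5,"c7c")
E
```

```text
t: 17.5
ee_pos: [0.4529, -0.1675, 0.1772]
tool_rot: [-0.032, 0.997, -0.066, 0.002]
contact_force: [0.7, 0.9, -5.8]
opening: 0.0074
t: 18.0
ee_pos: [0.461, -0.1685, 0.1772]
tool_rot: [-0.032, 0.997, -0.066, 0.003]
contact_force: [0.9, 0.5, -4.6]
opening: 0.0071
p [ 0.461  -0.1685  0.1772] hole [ 0.4644 -0.1428  0.1976] peg y there -0.1427
shift cm to centre (tool) [-0.   -0.01  0.01]
[ 0.91895188  0.53285551 -4.6017444 ] [-0.27175948  0.02220494 -0.02611779]
```

View pics/c7c.png

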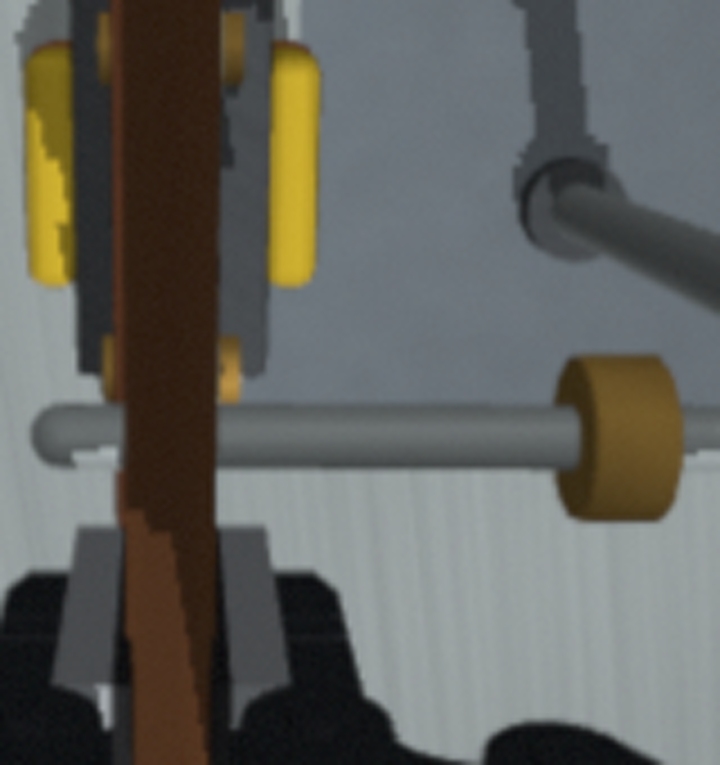

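```bash
python3 -m inch '[[0.3,0,0,0,0,0,0],[0.5,0,0,0,0,0,0],[0.6,0,0,0,0,0,0],[0.5,0,0,0,0,0,0],[0,0,0,0,0,0,0]]'
python3 -m inch '[[0.4,0,0,0,0,0,0],[0.3,0,0,0,0,0,0],[0.2,0,0,0,0,0,0],[0,0,0,0,0,0,0],[0,0,0,0,0,0,0]]'
python3 - <<'E'
from h import *
chk();o=robot.observe();print(o["contact_force"],o["ft_torque"])
d=grab("wrist","c8");crop(d["color"],200,130,360,300,4.5,"c8c")
E
```

```text
t: 18.55
ee_pos: [0.4809, -0.1711, 0.1772]
tool_rot: [-0.032, 0.997, -0.066, 0.003]
contact_force: [0.1, -0.9, -4.9]
opening: 0.0073
t: 19.05
ee_pos: [0.4888, -0.1723, 0.1772]
tool_rot: [-0.032, 0.997, -0.066, 0.003]
contact_force: [0.3, -0.6, -4.7]
opening: 0.007
p [ 0.4888 -0.1723  0.1772] hole [ 0.4921 -0.1466  0.1976] peg y there -0.1464
shift cm to centre (tool) [-0.   -0.02  0.01]
[ 0.33170699 -0.5784688  -4.72083683] [-0.37645572  0.01754524 -0.00399564]
```

View pics/c8c.png

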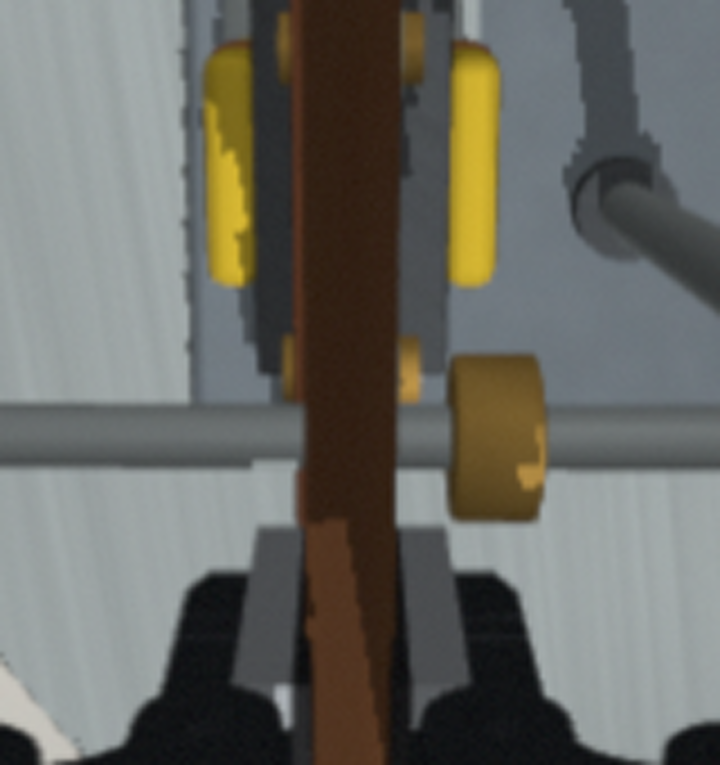

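```bash
python3 -m inch '[[0.1,0,0,0,0,0,0],[0.1,0,0,0,0,0,0],[0.05,0,0,0,0,0,0],[0,0,0,0,0,0,0]]'
python3 -m inch '[[0.05,0,0,0,0,0,0],[0,0,0,0,0,0,0],[0.05,0,0,0,0,0,0],[0,0,0,0,0,0,0]]'
python3 - <<'E'
from h import *
chk();o=robot.observe();print(o["contact_force"],o["ft_torque"])
d=grab("wrist","c9");crop(d["color"],220,190,320,270,8,"c9c")
E
```

```text
t: 19.5
ee_pos: [0.4905, -0.1726, 0.1771]
tool_rot: [-0.032, 0.997, -0.066, 0.002]
contact_force: [-2.5, -1.2, -3.5]
opening: 0.0071
t: 19.9
ee_pos: [0.4917, -0.1727, 0.177]
tool_rot: [-0.032, 0.997, -0.066, 0.002]
contact_force: [-2.6, -1.1, -2.7]
opening: 0.0067
p [ 0.4917 -0.1727  0.177 ] hole [ 0.4951 -0.147   0.1975] peg y there -0.1468
shift cm to centre (tool) [-0.   -0.02 -0.  ]
[-2.56445592 -1.07332557 -2.70103879] [-0.28296239  0.49591319  0.08267954]
```

View pics/c9c.png

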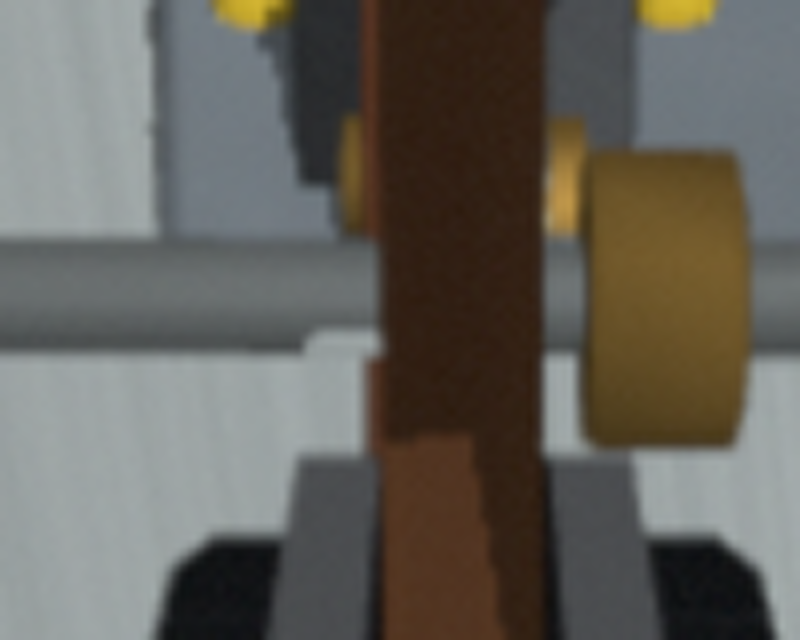

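```bash
python3 -m inch '[[0,0,-0.05,0,0,0,0],[0,0,0,0,0,0,0],[0,0,0,0,0,0,0]]'
python3 -m inch '[[0,0,-0.05,0,0,0,0],[0,0,0,0,0,0,0],[0,0,0,0,0,0,0]]'
python3 - <<'E'
from h import *
chk();o=robot.observe();print(o["contact_force"],o["ft_torque"])
E
```

```text
t: 20.25
ee_pos: [0.4921, -0.1724, 0.1774]
tool_rot: [-0.033, 0.997, -0.066, 0.003]
contact_force: [0.4, 0.0, -6.2]
opening: 0.0073
t: 20.55
ee_pos: [0.4917, -0.1724, 0.1779]
tool_rot: [-0.033, 0.997, -0.066, 0.002]
contact_force: [-0.6, -0.4, -5.6]
opening: 0.007
p [ 0.4917 -0.1724  0.1779] hole [ 0.4951 -0.1467  0.1984] peg y there -0.1468
shift cm to centre (tool) [0.   0.01 0.09]
[-0.64217412 -0.36585491 -5.60744065] [-0.30526942  0.03619959 -0.01402017]
```

```bash
python3 -m inch '[[0.08,0,0,0,0,0,0],[0,0,0,0,0,0,0],[0.05,0,0,0,0,0,0],[0,0,0,0,0,0,0]]'
python3 -m inch '[[0.04,0,0,0,0,0,0],[0,0,0,0,0,0,0]]'
python3 - <<'E'
from h import *
chk();o=robot.observe();print(o["contact_force"],o["ft_torque"])
d=grab("wrist","d1");crop(d["color"],220,190,320,270,8,"d1c")
E
```

```text
t: 20.95
ee_pos: [0.493, -0.1728, 0.1781]
tool_rot: [-0.032, 0.997, -0.066, 0.002]
contact_force: [0.1, -0.2, -6.1]
opening: 0.0071
t: 21.15
ee_pos: [0.4934, -0.1728, 0.178]
tool_rot: [-0.032, 0.997, -0.066, 0.002]
contact_force: [0.7, -0.2, -6.5]
opening: 0.0069
p [ 0.4934 -0.1728  0.178 ] hole [ 0.4968 -0.1471  0.1985] peg y there -0.147
shift cm to centre (tool) [-0.   -0.01  0.1 ]
[ 0.74672802 -0.2446794  -6.49904551] [-0.34586202  0.05935554  0.03387705]
```

View pics/d1c.png

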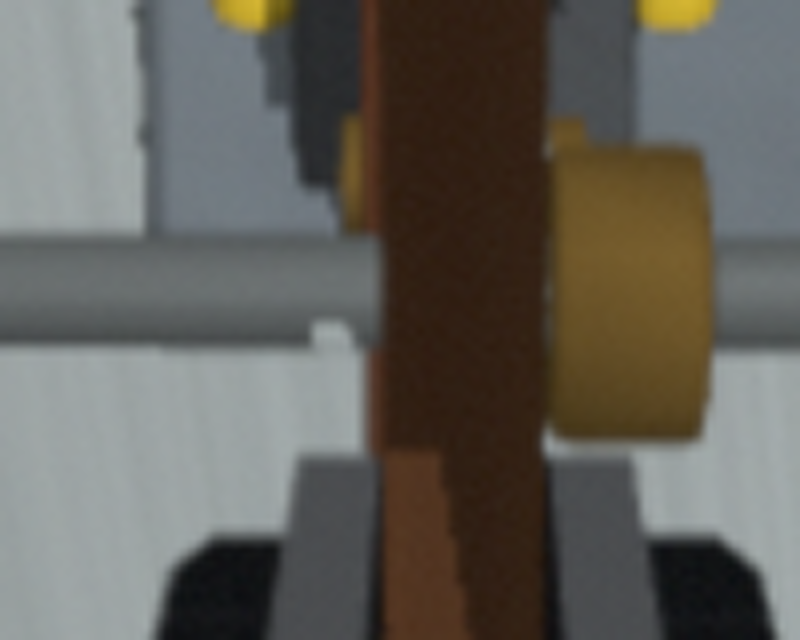

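```bash
python3 -m inch '[[0.03,0,0,0,0,0,0],[0,0,0,0,0,0,0],[0,0,0,0,0,0,0]]'
python3 -m inch '[[0.03,0,0,0,0,0,0],[0,0,0,0,0,0,0],[0,0,0,0,0,0,0]]'
python3 -m inch '[[0.03,0,0,0,0,0,0],[0,0,0,0,0,0,0],[0,0,0,0,0,0,0]]'
python3 - <<'E'
from h import *
chk();o=robot.observe();print(o["contact_force"],o["ft_torque"])
d=grab("wrist","d2");crop(d["color"],220,190,320,270,8,"d2c")
E
```

```text
t: 21.5
ee_pos: [0.4936, -0.1729, 0.1781]
tool_rot: [-0.032, 0.997, -0.066, 0.002]
contact_force: [0.8, 0.3, -6.1]
opening: 0.0071
t: 21.8
ee_pos: [0.4938, -0.1729, 0.178]
tool_rot: [-0.032, 0.997, -0.066, 0.002]
contact_force: [-1.5, -0.9, -5.8]
opening: 0.0072
t: 22.1
ee_pos: [0.4938, -0.1729, 0.178]
tool_rot: [-0.032, 0.997, -0.066, 0.002]
contact_force: [-2.1, 0.0, -4.7]
opening: 0.0068
p [ 0.4938 -0.1729  0.178 ] hole [ 0.4972 -0.1472  0.1984] peg y there -0.147
shift cm to centre (tool) [-0.   -0.01  0.09]
[-2.1013877   0.04060833 -4.66330608] [-0.22658197  0.42000855  0.0720119 ]
```

View pics/d2c.png

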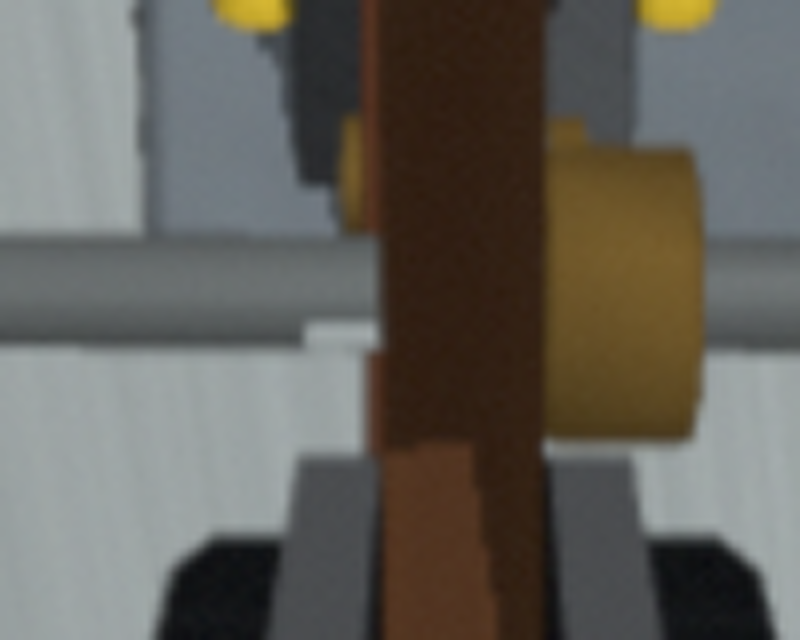

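```bash
python3 -m inch '[[-0.02,0,0.04,0,0,0,0],[0,0,0,0,0,0,0],[0,0,0.03,0,0,0,0],[0,0,0,0,0,0,0]]'
python3 -m inch '[[0,0,0.03,0,0,0,0],[0,0,0,0,0,0,0],[0,0,0.02,0,0,0,0],[0,0,0,0,0,0,0]]'
python3 - <<'E'
from h import *
chk();o=robot.observe();print(o["contact_force"],o["ft_torque"])
E
```

```text
t: 22.55
ee_pos: [0.4938, -0.1729, 0.1773]
tool_rot: [-0.032, 0.997, -0.066, 0.002]
contact_force: [-2.0, 0.6, -4.5]
opening: 0.0075
t: 22.95
ee_pos: [0.4939, -0.1729, 0.1771]
tool_rot: [-0.032, 0.997, -0.066, 0.002]
contact_force: [-3.5, 0.1, -0.6]
opening: 0.0074
p [ 0.4939 -0.1729  0.1771] hole [ 0.4973 -0.1472  0.1975] peg y there -0.147
shift cm to centre (tool) [-0.   -0.02  0.01]
[-3.52732153  0.10627623 -0.58357064] [-0.09746663  0.81628015  0.13291304]
```

```bash
python3 -m inch '[[-0.03,0,0,0,0,0,0],[0,0,0,0,0,0,0],[0,0,0,0,0,0,0]]'
python3 - <<'E'
from h import *
chk();o=robot.observe();print(o["contact_force"],o["ft_torque"])
d=grab("wrist","d3");crop(d["color"],220,190,320,270,8,"d3c")
E
```

```text
t: 23.25
ee_pos: [0.4939, -0.1729, 0.1771]
tool_rot: [-0.032, 0.997, -0.066, 0.002]
contact_force: [-3.2, 0.0, -0.4]
opening: 0.0072
p [ 0.4939 -0.1729  0.1771] hole [ 0.4973 -0.1472  0.1975] peg y there -0.147
shift cm to centre (tool) [-0.   -0.02  0.  ]
[-3.19545271  0.04259846 -0.38910988] [-0.06337898  0.73480512  0.16981034]
```

View pics/d3c.png

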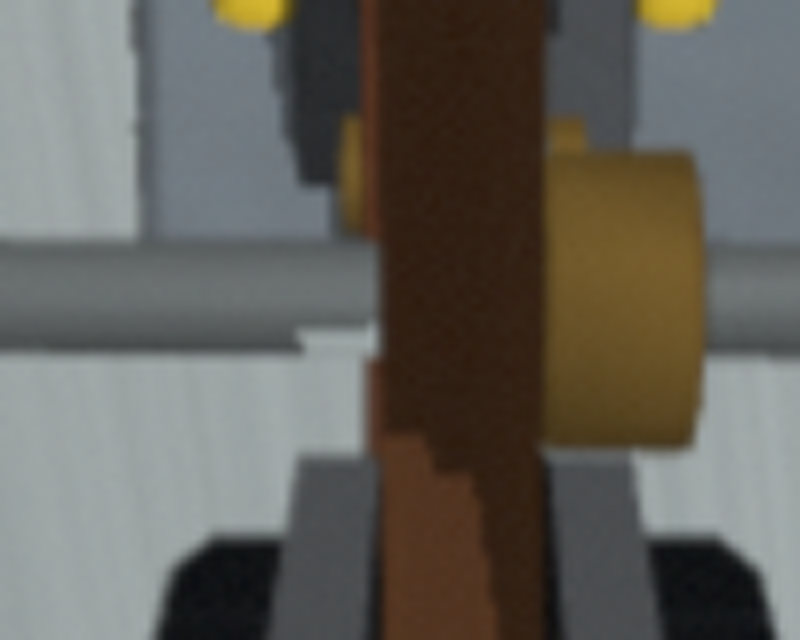

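```bash
python3 -m inch '[[-0.03,0,0,0,0,0,0],[0,0,0,0,0,0,0],[0,0,0,0,0,0,0]]'
python3 -m inch '[[-0.02,0,0,0,0,0,0],[0,0,0,0,0,0,0],[0,0,0,0,0,0,0]]'
python3 - <<'E'
from h import *
chk();o=robot.observe();print(o["contact_force"],o["ft_torque"])
E
```

```text
t: 23.6
ee_pos: [0.4939, -0.1729, 0.1771]
tool_rot: [-0.032, 0.997, -0.066, 0.003]
contact_force: [-3.1, 0.2, -1.5]
opening: 0.007
t: 23.9
ee_pos: [0.4938, -0.1729, 0.1771]
tool_rot: [-0.032, 0.997, -0.066, 0.003]
contact_force: [-1.5, 0.7, -1.2]
opening: 0.007
p [ 0.4938 -0.1729  0.1771] hole [ 0.4972 -0.1472  0.1975] peg y there -0.147
shift cm to centre (tool) [-0.   -0.02  0.  ]
[-1.52652019  0.69422635 -1.20970276] [-0.21327913  0.23690087  0.04343937]
```

```bash
python3 -m inch '[[0,0,0,0,0,0,0.08],[0,0,0,0,0,0,0.1],[0,0,0,0,0,0,0.12],[0,0,0,0,0,0,0.14],[0,0,0,0,0,0,0.16]]'
python3 -m inch '[[0,0,0,0,0,0,0.2],[0,0,0,0,0,0,0.25],[0,0,0,0,0,0,0.28],[0,0,0,0,0,0,0.28]]'
python3 - <<'E'
from h import *
o=robot.observe();print(pose()[0],o["contact_force"],o["ft_torque"])
d=grab("wrist","e1")
E
```

```text
t: 24.4
ee_pos: [0.4939, -0.1728, 0.1773]
tool_rot: [-0.032, 0.997, -0.066, 0.003]
contact_force: [-1.2, -0.1, -0.2]
opening: 0.0138
t: 24.8
ee_pos: [0.4932, -0.1728, 0.1768]
tool_rot: [-0.032, 0.997, -0.066, 0.002]
contact_force: [0.5, 0.4, -0.6]
opening: 0.0239
[ 0.49324639 -0.17279369  0.17684581] [ 0.52951232  0.39393761 -0.61927162] [-0.03096749  0.04522696  0.02630971]
```

View pics/e1.png

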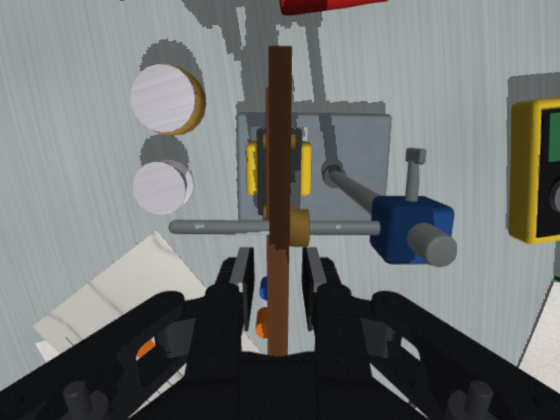

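```bash
python3 -m inch '[[0,0,-0.5,0,0,0,0.28],[0,0,-1,0,0,0,0.28],[0,0,-1.5,0,0,0,0.28],[0,0,-2,0,0,0,0.28],[0,0,-2.5,0,0,0,0.28]]'
python3 -m inch '[[0,0,-2.5,0,0,0,0.28],[0,0,-2.5,0,0,0,0.28],[0,0,-2,0,0,0,0.28],[0,0,0,0,0,0,0.28],[0,0,0,0,0,0,0.28]]'
python3 - <<'E'
from h import *
print(pose()[0])
d=grab("wrist","e2");d=grab("side","e2s");crop(d["color"],170,200,310,330,5,"e2sc");d=grab("top","e2t");crop(d["color"],280,200,400,300,6,"e2tc")
E
```

```text
t: 25.35
ee_pos: [0.4921, -0.1775, 0.2525]
tool_rot: [-0.033, 0.997, -0.066, 0.002]
contact_force: [0.9, 0.2, 0.8]
opening: 0.0238
t: 25.85
ee_pos: [0.4922, -0.1822, 0.3223]
tool_rot: [-0.032, 0.997, -0.066, 0.003]
contact_force: [-0.4, -0.4, -0.3]
opening: 0.0238
[ 0.49220847 -0.18219731  0.3222837 ]
```

View pics/e2.png

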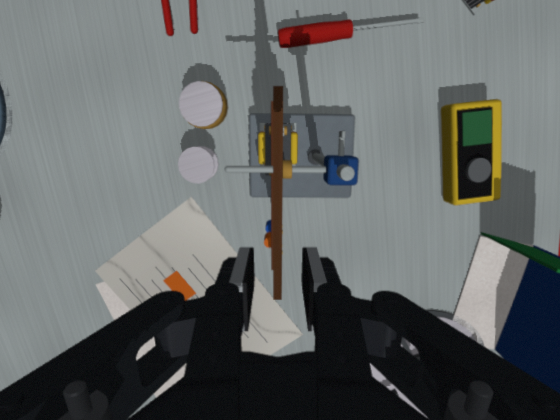

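View pics/e2sc.png

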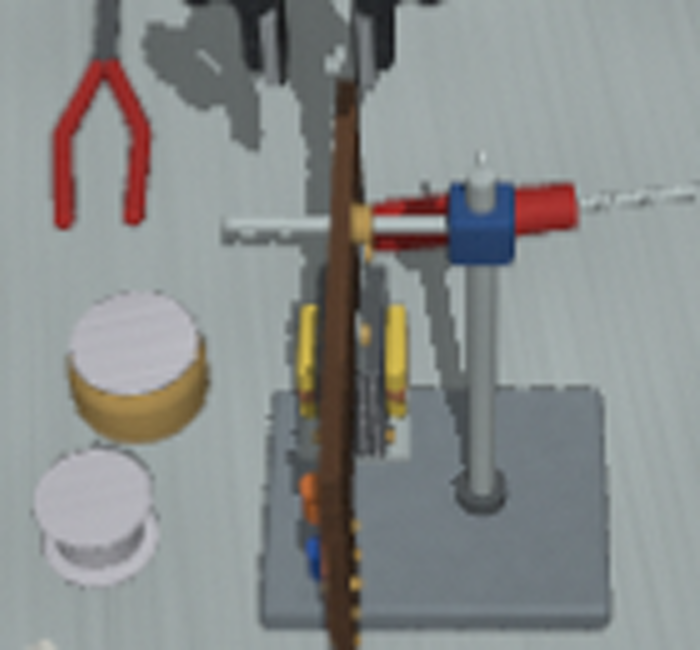

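View pics/e2tc.png

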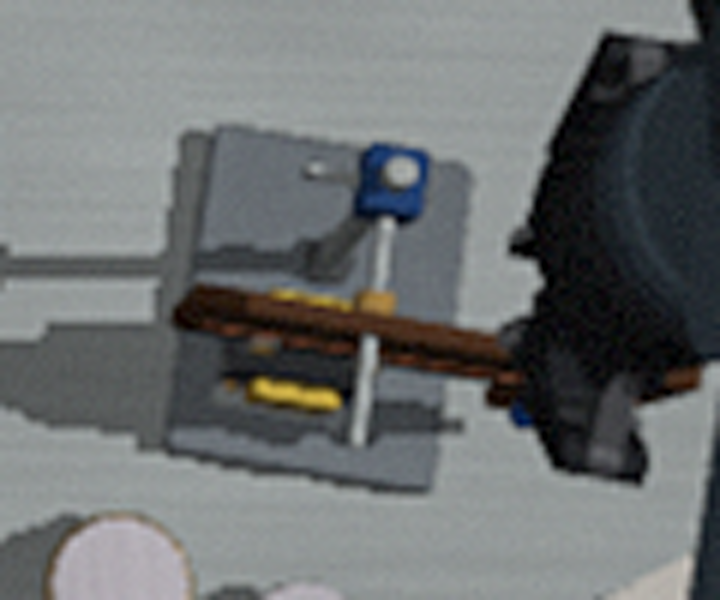

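```bash
python3 -m inch '[[0,1,-1,0,0,0,0.28],[0,1.5,-1.5,0,0,0,0.28],[0,1.5,-1.5,0,0,0,0.28],[0,1,-1,0,0,0,0.28],[0,0,0,0,0,0,0.28]]'
python3 -m inch '[[0,0,0,0,0,0,0.28],[0,0,0,0,0,0,0.28],[0,0,0,0,0,0,0.28]]'
python3 - <<'E'
from h import *
d=grab("wrist","f1");b=grab("top","f1t");c=grab("side","f1s");e=load("e2")
print("side diff e2->f1 in board area:",np.abs(c["color"][290:330,225:250].astype(int)-load("e2s")["color"][290:330,225:250]).mean())
im=d["color"];crop(im,220,20,340,300,2.1,"f1c");crop(e["color"],220,70,340,320,2.4,"e2c");crop(b["color"],280,220,440,300,5,"f1tc");crop(c["color"],200,200,300,360,3.7,"f1sc")
E
```

```text
t: 26.5
ee_pos: [0.485, -0.2379, 0.3696]
tool_rot: [-0.032, 0.997, -0.068, 0.003]
contact_force: [-0.1, -0.5, -0.2]
opening: 0.0238
t: 26.8
ee_pos: [0.4849, -0.2336, 0.3674]
tool_rot: [-0.033, 0.997, -0.065, 0.001]
contact_force: [0.1, -0.0, 0.7]
opening: 0.0238
side diff e2->f1 in board area: 1.1203333333333334
```

View pics/f1c.png

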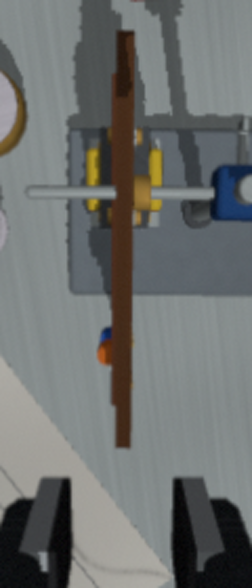

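View pics/f1tc.png

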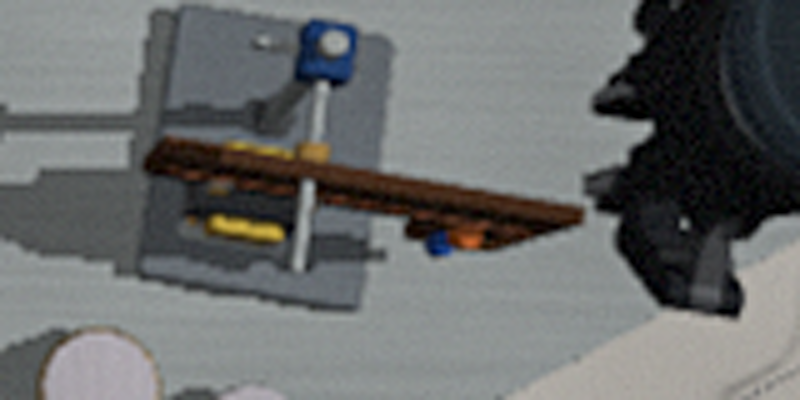

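View pics/f1sc.png

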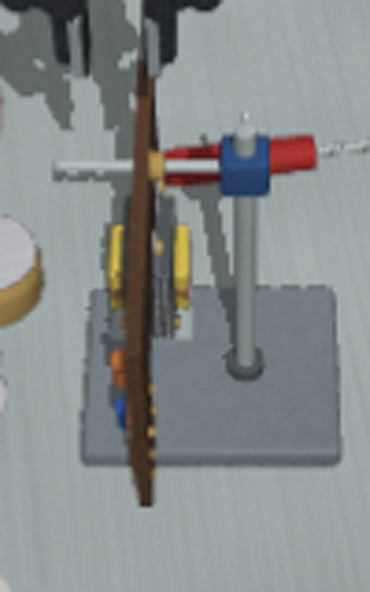

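View pics/e2c.png

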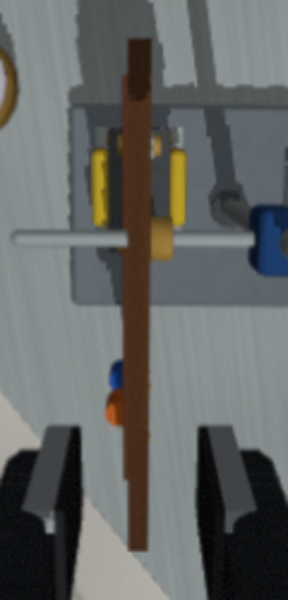

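```bash
python3 - <<'E'
from h import *
f=load("f1");e=load("e2");t=load("f1t");s=load("f1s")
F=lambda x,y:(220+x/2.1-.25,20+y/2.1-.25);E=lambda x,y:(220+x/2.4-.3,70+y/2.4-.3);T=lambda x,y:(280+x/5-.4,220+y/5-.4);S=lambda x,y:(200+x/3.7-.37,200+y/3.7-.37)
P=[]
for n,a,b,c in [("+y",(126,31),(139,39),(160,157)),("-y",(124,446),(138,550),(583,210))]:
    for obs in ([(f,F(*a)),(e,E(*b)),(t,T(*c))],[(f,F(*a)),(t,T(*c))]):
        x,r=tri(obs);print(n,x.round(4),np.round(r,4))
    P.append(x)
d=P[0]-P[1];print(np.linalg.norm(d),"tilt deg",np.degrees(np.arcsin(d[2]/np.linalg.norm(d))),"yaw",np.degrees(np.arctan2(-d[0],d[1])))
u=d/np.linalg.norm(d);post=np.array([.5497,-.1551]);sx=np.array([.9914,-.1305])
m=P[0]+(P[1]-P[0])*(67/190);print("board mid at hole, ahead of post:",(post-m[:2])@sx, "y off",(m[:2]-post)@np.array([.1305,.9914]))
E
```

```text
+y [ 0.5036 -0.0797  0.2043] [0.0022 0.0011 0.0032]
+y [ 0.503  -0.0798  0.2053] [0.0026 0.0026]
-y [ 0.4808 -0.2662  0.2063] [0.0003 0.0013 0.0016]
-y [ 0.4809 -0.2642  0.2147] [0.0007 0.0007]
0.18598590619427896 tilt deg -2.8943358236895893 yaw -6.819417667401236
board mid at hole, ahead of post: 0.05537983600599674 y off 0.003060297951669728
```

```bash
python3 - <<'E'
from h import *
t=load("f1t");s=load("f1s");e=load("e2s");et=load("e2t")
x,r=tri([(e,(170+346/5-.4,200+82/5-.4)),(et,(280+190/6-.4,200+303/6-.4))]);print("+y end",x.round(4),np.round(r,4))
c,v=ray(s,[(200+146/3.7-.37,200+505/3.7-.37)]);v=v[0]
for y in (-.262,-.265,-.268):
    print("leg bottom",(c+v*((y-c[1])/v[1])).round(4))
u=lambda th:(np.cos(th),np.sin(th))
for deg in (-2,0,2,4):
    th=np.radians(deg);R=np.array([[np.cos(th),-np.sin(th)],[np.sin(th),np.cos(th)]])
    for n,q in (("+y top",(.067,.010)),("-y top",(-.123,.010)),("-y bot",(-.123,-.140))):
        w=R@q; P=np.array([.4962+.1305*w[0],-.1470+.9914*w[0],.1977+w[1]])
        print(deg,n,P.round(3),"side",((proj(s,[P])[0]-[200,200]+.37)*3.7).round(0),"top",((proj(t,[P])[0]-[280,220]+.4)*5).round(0),"wrist",((proj(load("f1"),[P])[0]-[220,20]+.25)*2.1).round(0))
E
```

```text
+y end [ 0.5034 -0.0796  0.2059] [0.0011 0.0011]
leg bottom [ 0.4803 -0.262   0.0524]
leg bottom [ 0.4802 -0.265   0.0574]
leg bottom [ 0.48   -0.268   0.0624]
-2 +y top [ 0.505 -0.08   0.205] side [146.  62.] top [160. 147.] wrist [125.  34.]
-2 -y top [ 0.48  -0.269  0.212] side [133. 341.] top [589. 213.] wrist [124. 454.]
-2 -y bot [ 0.48  -0.274  0.062] side [146. 515.] top [518. 248.] wrist [123. 396.]
0 +y top [ 0.505 -0.081  0.208] side [146.  60.] top [161. 146.] wrist [125.  33.]
0 -y top [ 0.48  -0.269  0.208] side [134. 347.] top [588. 214.] wrist [124. 453.]
0 -y bot [ 0.48  -0.269  0.058] side [147. 511.] top [506. 247.] wrist [123. 388.]
2 +y top [ 0.505 -0.081  0.21 ] side [146.  57.] top [162. 145.] wrist [125.  32.]
2 -y top [ 0.48  -0.269  0.203] side [134. 353.] top [586. 215.] wrist [124. 450.]
2 -y bot [ 0.481 -0.264  0.053] side [147. 507.] top [495. 246.] wrist [123. 380.]
4 +y top [ 0.505 -0.081  0.212] side [145.  55.] top [164. 145.] wrist [125.  32.]
4 -y top [ 0.48  -0.269  0.199] side [135. 358.] top [583. 216.] wrist [124. 448.]
4 -y bot [ 0.481 -0.259  0.049] side [148. 503.] top [483. 246.] wrist [123. 372.]
```

```bash
python3 -m inch '[[0,0,0,0,0,0,0.28],[0,0,0,0,0,0,0.28],[0,0,0,0,0,0,0.28],[0,0,0,0,0,0,0.28],[0,0,0,0,0,0,0.28]]'
python3 - <<'E'
from h import *
a=load("f1s")["color"].astype(int);b=grab("side","g1s")["color"].astype(int)
print(np.abs(a-b)[215:345,225:255].mean(),np.abs(a-b)[300:400,20:150].mean(),np.abs(a-b)[215:345,225:255].max())
ini=load("side1")["color"].astype(int);m=np.abs(ini-b).max(2)
for n,(x0,y0,x1,y1) in dict(pliers=(175,195,205,248),tin=(180,258,215,290),reel=(174,288,204,318),mug=(318,120,355,195),spare=(340,195,375,235),meter=(343,262,395,328),post=(258,235,275,300)).items(): print(n,(m[y0:y1,x0:x1]>40).mean().round(3))
print(robot.observe()["contact_force"])
robot.sign_off()
E
```

```text
t: 27.45
ee_pos: [0.485, -0.2349, 0.3682]
tool_rot: [-0.032, 0.997, -0.066, 0.002]
contact_force: [-1.0, -0.3, -0.1]
opening: 0.0236
0.9048717948717949 0.6841025641025641 41
pliers 0.096
tin 0.0
reel 0.0
mug 0.0
spare 0.0
meter 0.0
post 0.0
[-0.36221015 -0.25798133  0.48693786]
the job is handed in; nothing more can be done
```

The board is hanging on the peg by its y = 28 mm hole, up against the brass collar, and I've handed the job in at about 27.5 s. The gripper was open and well clear.

**Choosing the hole:** I measured the transformer at about y = 38 mm, which puts the common centre of mass near y = 22 mm. That is close to the midpoint between the 14 mm and 28 mm holes. I took 28 mm as the nearer one.

**Handling:**
- I gripped only the top edge, at about y = 1 mm, well above the transformer.
- The hole went over the peg with no force I could feel, except a brief rub of about 3 N against the top of the hole, which I cleared by raising the board 1 mm.
- I brought it against the collar with about 2 N, which rose to 3.5 N as the weight went onto the peg. I eased that to about 1.5 N before letting go.

**Last checks:**
- **Home position:** the last close picture before release showed no gap at the collar. After release, the board's mid-thickness measured about 55 mm ahead of the post, against the 54 mm asked for; that is within my measuring error.
- **Level:** this check disagreed. Comparing the end positions with expected ones gives about 3–4° with the leg end low, which fits the estimated 3.8°. Rough triangulation of the two ends gave 0.6° to 2.9° the other way, but with errors of several millimetres. Both are inside 6°.
- **Stillness:** side pictures about 0.6 s apart showed only camera noise around the board.
- **Other items:** the tin, reel, mug, spare transformer, multimeter and post are unchanged from the first side picture. About 10% of the pliers area changed, which I put down to the arm's shadow, since nothing came near them. I did not check the screwdriver numerically; it looked undisturbed in the last pictures.

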